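# Swap the mixed-up bearing housings back to their inspection stations

### The job

The four bearing housings on the inspection bench have been mixed up: each sits on a station of the wrong colour. Swap them round so that every housing stands upright and let go on the station whose ring matches its plug, centred so that its flange lies wholly within the dark disc; the station with the white ring is free for parking a housing on the way. Set them down gently, do not drop them or tip them over, and leave the dial gauge where it lies.

Things in the scene. Friction and masses are not known exactly. Their poses are not given: they have to be found in the camera images.
- red_center (a point): centre (half-way up, on the axis) of the housing with the red plug: a loose machined aluminium bearing housing, about 0.25 kg, 64 mm tall: a flange 8 mm thick with three ears (outermost radius 38 mm) at the bottom, above it a round upright hub 44 mm in diameter all the way up, its top 14 mm being the red plastic plug. Grasp it across the hub at any yaw. z axis up. The point is 32 mm above its underside.
- yellow_center (a point): centre (half-way up, on the axis) of the housing with the yellow plug: a loose machined aluminium bearing housing, about 0.25 kg, 64 mm tall: a flange 8 mm thick with two ears (outermost radius 38 mm) at the bottom, above it a round upright hub 44 mm in diameter all the way up, its top 14 mm being the yellow plastic plug. Grasp it across the hub at any yaw. z axis up. The point is 32 mm above its underside.
- blue_center (a point): centre (half-way up, on the axis) of the housing with the blue plug: a loose machined aluminium bearing housing, about 0.25 kg, 64 mm tall: a flange 8 mm thick with four ears (outermost radius 38 mm) at the bottom, above it a round upright hub 44 mm in diameter all the way up, its top 14 mm being the blue plastic plug. Grasp it across the hub at any yaw. z axis up. The point is 32 mm above its underside.
- green_center (a point): centre (half-way up, on the axis) of the housing with the green plug: a loose machined aluminium bearing housing, about 0.25 kg, 64 mm tall: a flange 8 mm thick with a plain round outline (outermost radius 38 mm) at the bottom, above it a round upright hub 44 mm in diameter all the way up, its top 14 mm being the green plastic plug. Grasp it across the hub at any yaw. z axis up. The point is 32 mm above its underside.
- red_station: red inspection station, fixed: a flat round disc, a red ring of 124 mm outer diameter, 4 mm thick, round a dark rubber disc of 100 mm diameter whose top is 5 mm above the bench. Origin at its centre, on the bench surface; z up.
- yellow_station: yellow inspection station, fixed: a flat round disc, a yellow ring of 124 mm outer diameter, 4 mm thick, round a dark rubber disc of 100 mm diameter whose top is 5 mm above the bench. Origin at its centre, on the bench surface; z up.
- blue_station: blue inspection station, fixed: a flat round disc, a blue ring of 124 mm outer diameter, 4 mm thick, round a dark rubber disc of 100 mm diameter whose top is 5 mm above the bench. Origin at its centre, on the bench surface; z up.
- green_station: green inspection station, fixed: a flat round disc, a green ring of 124 mm outer diameter, 4 mm thick, round a dark rubber disc of 100 mm diameter whose top is 5 mm above the bench. Origin at its centre, on the bench surface; z up.
- spare_station: spare station, fixed, empty at the start: same disc with a white ring (124 mm outer diameter; dark rubber disc 100 mm, top 5 mm above the bench). Origin at its centre, on the bench surface; z up.
- gauge_center (a point): centre (10 mm above the bench) of a bystander: a loose dial gauge lying on the bench beyond the stations, black, white face, 60 mm in diameter and 20 mm thick with a thin steel stem 45 mm long to its own -y.
Things that resemble listed ones, but are neither listed nor needed, are in the scene too. Of the things that look like the green_station, take the one that is farthest to the robot's left at the start.

How it is judged:
By the outcome, as a careful person would: the job done as asked, in the order asked, and still so for the second after the job is handed in, with the robot touching nothing.
It also fails if it takes over 136 s, if anything falls off the work surface, if the arm or the gripper's body presses on something with over 40 N, if the wrist force passes 120 N, or if a joint passes its speed limit or range.

### The arm

A 7-joint arm with a two-finger parallel gripper is mounted at the origin on the work surface. World frame = base frame: x ahead of the robot, y to its left, z up, the work surface at z = 0. Lengths are in mm, angles in rad, forces in N, time in s.
With the tool pointing down it reaches from about 400 to 850 mm from the base axis. Payload 6.9 kg.
Tool frame: the origin (TCP) lies midway between the tips of the shut fingers; the grasp point (between the pads) lies 19 mm behind it; z points along the fingers, y is the line along which they close (so a half turn about z gives the same grasp; the last joint's range is limited). The gripper opens to 85 mm and grips with 20 to 120 N. Pads are 22 mm wide; open, the fingers measure 114 mm over their backs; the gripper's body (76 mm by 85 mm) begins 54 mm behind the grasp point. The pads swing forward as they close: fully open they stand 13 mm farther back than shut.
Start: joints at [-1.236, 0.507, -0.238, 1.5, 0.126, 1.149, -0.155], TCP at [142.384, 608.553, 204.075] pointing down, gripper open.
Joint ranges: [-3.08, 3.08], [-0.24, 2.05], [-1.43, 1.35], [0, 2.5], [-1.52, 4.66], [0.17, 1.96], [-2.89, 2.89]. Speed limits (rad/s): [2.39, 2.39, 3.14, 3.14, 3.14, 3.14, 3.14].

### API

Orientations are given as a unit quaternion [w, x, y, z].
In Python, from bench import ctrl, read_camera, get_calibration gives the robot as it stands. The module is installed in compiled form; this text tells all that it offers.
- The arm moves only by the tool servo_tool, never from a script. Its argument "targets" is a list of rows, each an object of numbers: "claw": the finger opening in mm, from 0 to 85.4; "dx", "dy", "dz": the shift along the world's x, y, z in mm; "ax", "ay", "az": the turn, a rotation vector about the world's x, y, z in rad. A call has exactly 5 rows; each row shifts and turns the commanded pose from where the row before left it; what a row does not reach is not made up. A row lasts 1/12 s, in which the tool goes at most 41.7 mm and 7.16 degrees, less where a joint would pass 70% of its speed; a pose out of reach is approached as far as the arm can. A call is refused whole if a number of a shift passes 41.7 or a number of a turn 0.125, either way. A call with a gripper value outside its range is refused whole. The fingers move at their own pace and stop on an object; "grip_force" is the grip in N (left out, the last holds). Time passes only in rows, so rows that do not move let the fingers close, or fill a call up. It gives the time, the measured TCP pose, the force, the opening and the grip force at its end, in the units of the state.
- ctrl.observe(): the state, without advancing time (a new reading comes with each control period).
- read_camera(name): name is "side" or "top" or "wrist"; returns the picture (400x640x3 uint8, blue, green, red); there is no depth.
- get_calibration(name): a dict with "fx", "fy", "cx", "cy" (pixels), "k1" (the pictures are not rectified: a ray, as slopes to the right and down, at radius r is drawn at 1 + k1 r^2 times it, then the intrinsics apply), "world_to_cam" (4x4, takes a point from world to camera coordinates). Camera axes: x right, y down, z forward; pixel columns grow to the right and rows downward; lengths in mm; the calibration is good to about 2 mm. A picture is of the moment at which its call begins: read the wrist's pose just before it. get_calibration takes no time and is no camera call; for the wrist camera it gives the pose at the moment of the call.
- ctrl.close_job(): hands the job in; it is judged then, once.
The state is a dict: "t": time; "q": joint angles; "qvel": joint speeds; "tau": joint torques, N m; "tcp_pos": TCP position; "tool_rot": TCP orientation; "wrist_force": force on the tool from outside, world axes, zero at the start; "moment": the same for the moment, N m; "finger_gap": finger opening in mm; "grasp_force": force on a finger pad.
Only numpy, scipy, OpenCV 4.12 (cv2) and the standard library are available. Lean on these libraries where they do the work, as an engineer would, in place of code of your own. Each camera call takes 0.05 s, during which the arm holds its last target. There are 200 camera calls.

## Working session

There is one attempt and no reset: what is moved stays moved. The work goes in short steps, Python scripts to look and compute and a tool call to move; the robot and the scene stay as the last step left them, time stands still between calls to the robot, and variables do not carry over. Pictures are saved under pics/ and viewed, at most 14 in all, crops included, and the job is handed in when it is done.

Besides the shell and the picture viewer there is one more tool, called after "Call:" in YAML: its name, and indented under it one key for each argument. servo_tool: Moves the arm, as the interface text tells. Its arguments: {"type":"object","properties":{"targets":{"type":"array"},"grip_force":{"type":"number"}},"required":["targets"]}

```bash
mkdir -p pics
cat > h.py <<'E'
import numpy as np, cv2
from bench import ctrl, read_camera, get_calibration
def shot(n,f):
    c=get_calibration(n); im=read_camera(n); cv2.imwrite('pics/'+f,im); return im,c
def ray(c,u,v,z):
    x,y=(u-c['cx'])/c['fx'],(v-c['cy'])/c['fy']; a,b=x,y
    for _ in range(20):
        s=1+c['k1']*(a*a+b*b); a,b=x/s,y/s
    T=np.linalg.inv(np.array(c['world_to_cam'])); o=T[:3,3]; d=T[:3,:3]@[a,b,1]
    return (o+d*(z-o[2])/d[2])[:2]
E
python3 - <<'E'
from h import *
s=ctrl.observe(); print(s['t'],s['tcp_pos'],s['tool_rot'],s['finger_gap'],s['wrist_force'])
for n in('top','side','wrist'): _,c=shot(n,n+'0.png'); print(c)
E
```

```text
0.0 [142.3135528  608.01339317 203.23081266] [-7.86031202e-05  1.14639024e-01  9.93406811e-01 -8.92576995e-04] 85.47997211008864 [-0.22978638  0.57675804  0.09792565]
{'fx': 495.58205263039963, 'fy': 495.58205263039963, 'cx': 311.6329397954816, 'cy': 204.23978650613935, 'k1': -0.1060130712329687, 'world_to_cam': array([[-8.79037817e-03, -9.99956894e-01,  2.98996073e-03,
        -9.45173535e+01],
       [-9.79369535e-01,  8.00564424e-03, -2.01918852e-01,
         5.23825044e+02],
       [ 2.01886211e-01, -4.70321952e-03, -9.79397691e-01,
         1.04765001e+03],
       [ 0.00000000e+00,  0.00000000e+00,  0.00000000e+00,
         1.00000000e+00]])}
{'fx': 378.06359698819097, 'fy': 378.06359698819097, 'cx': 313.80185768293404, 'cy': 202.79383742917102, 'k1': -0.04625411199389305, 'world_to_cam': array([[-7.85072924e-01, -6.19293327e-01,  1.16738684e-02,
         3.65646712e+02],
       [-3.32151183e-01,  4.05007663e-01, -8.51847630e-01,
         2.65129739e+02],
       [ 5.22815547e-01, -6.72639999e-01, -5.23659561e-01,
         5.32573599e+02],
       [ 0.00000000e+00,  0.00000000e+00,  0.00000000e+00,
         1.00000000e+00]])}
{'fx': 337.69145043821703, 'fy': 337.69145043821703, 'cx': 313.8815249755635, 'cy': 190.81525651924252, 'k1': -0.05644904346942174, 'world_to_cam': array([[ 2.28093204e-01,  9.73638955e-01, -8.22545463e-04,
        -6.24281928e+02],
       [ 9.35645766e-01, -2.18958732e-01,  2.76810539e-01,
        -3.57248855e+01],
       [ 2.69333420e-01, -6.39082138e-02, -9.60924164e-01,
         3.77609567e+02],
       [ 0.00000000e+00,  0.00000000e+00,  0.00000000e+00,
         1.00000000e+00]])}
```

View pics/top0.png

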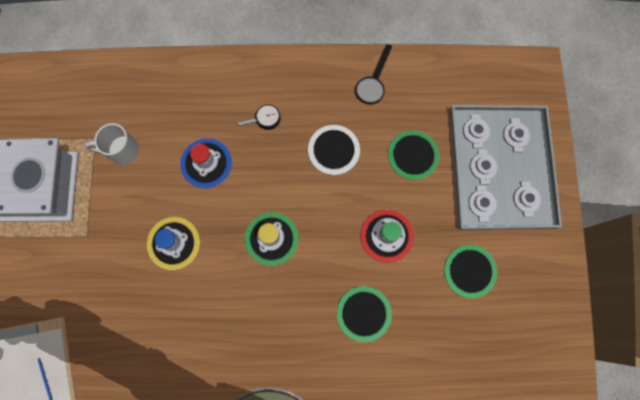

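View pics/side0.png

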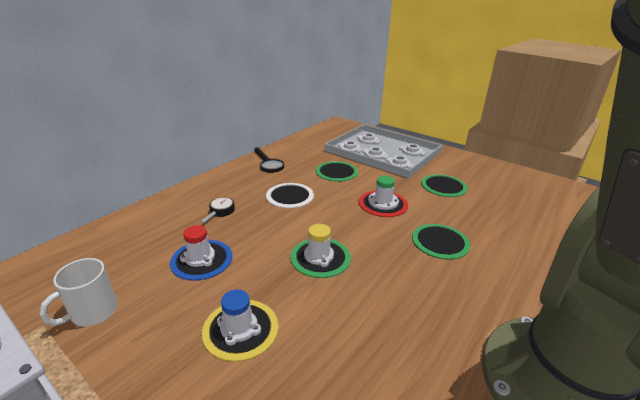

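Run:
```python
from h import *
im,c=shot('top','top1.png'); hsv=cv2.cvtColor(im,cv2.COLOR_BGR2HSV)
import numpy as np
R={'red':[((0,150,70),(6,255,255)),((172,150,70),(180,255,255))],'yel':[((23,140,90),(34,255,255))],'blue':[((105,140,50),(125,255,255))],'green':[((55,90,50),(85,255,255))],'white':[((0,0,150),(180,40,255))]}
for n,rs in R.items():
    m=sum(cv2.inRange(hsv,np.array(a),np.array(b)) for a,b in rs)
    cs,h=cv2.findContours(m,cv2.RETR_EXTERNAL,cv2.CHAIN_APPROX_NONE)
    for k in cs:
        if cv2.contourArea(k)<120: continue
        k=k[:,0,:]
        for z in (4,62):
            p=np.array([ray(c,u,v,z) for u,v in k],np.float32)
            (x,y),r=cv2.minEnclosingCircle(p)
            A=np.c_[2*p,np.ones(len(p))]; s=np.linalg.lstsq(A,(p**2).sum(1),rcond=None)[0]; rr=np.sqrt(s[2]+s[0]**2+s[1]**2)
            if (z==4)==(r>40) and r<80: print(n,z,k.mean(0).round(),np.round([x,y,r],1),'fit',np.round([s[0],s[1],rr],1))
```

```text
red 4 [387. 236.] [ 459.  -271.4   62.1] fit [ 458.5 -271.5   60.9]
red 62 [199. 153.] [642.6 154.8  22.9] fit [641.9 154.7  21. ]
yel 62 [268. 232.] [459.1  -2.6  22.1] fit [459.2  -2.1  20.3]
yel 4 [173. 243.] [445.1 221.8  61.7] fit [445.  221.8  60.6]
blue 62 [164. 238.] [447.3 225.7  22.4] fit [447.7 225.6  20.7]
blue 4 [206. 163.] [636.7 151.9  59.7] fit [636.6 152.1  58.6]
green 4 [363. 314.] [ 283.2 -213.1   60.4] fit [ 283.  -213.1   59.3]
green 4 [470. 271.] [ 374.9 -461.8   60.9] fit [ 374.6 -461.8   59.6]
green 62 [391. 231.] [ 459.8 -272.6   20.8] fit [ 459.8 -272.5   19.8]
green 4 [271. 239.] [454.2  -5.5  60.7] fit [454.2  -5.6  59.5]
green 4 [413. 155.] [ 652.8 -342.8   60.8] fit [ 652.5 -343.    59.5]
white 4 [610. 379.] [ 118.4 -782.9   49.9] fit [ 116.8 -782.3   32.3]
white 62 [390. 241.] [ 451.3 -265.2   35.5] fit [ 452.  -265.4   31.3]
white 62 [174. 244.] [439.4 208.5  34.3] fit [439.6 209.2  26.6]
white 62 [273. 240.] [450.4  -6.6  34.7] fit [451.9  -5.5  27.7]
white 4 [333. 149.] [ 666.9 -152.4   62.5] fit [ 666.8 -152.4   61.3]
white 4 [107. 140.] [696.8 400.8  50.8] fit [699.5 395.3  41.8]
white 62 [267. 115.] [731.5   1.4  23.8] fit [731.5   1.3  23. ]
white 62 [607.  83.] [ 818.8 -823.    32.8] fit [ 819.5 -824.1   21. ]
white 62 [572.  38.] [ 933.2 -755.4   37.2] fit [ 931.1 -753.6   26.2]
white 4 [240.  35.] [968.8  77.6  40. ] fit [970.8  79.   27.3]
white 62 [240.  35.] [934.4  68.8  38. ] fit [936.3  70.1  25.9]
white 4 [71. 39.] [979.5 532.   68.4] fit [975.5 526.   44.7]
white 4 [403.  32.] [ 976.  -336.1   71.3] fit [ 975.8 -341.3   48.4]
white 62 [563.  20.] [ 985.1 -742.6   31.2] fit [ 987.8 -740.3   21.8]
white 62 [233.  17.] [983.5  81.1  34.6] fit [987.6  84.3  23.4]
```

View pics/wrist0.png

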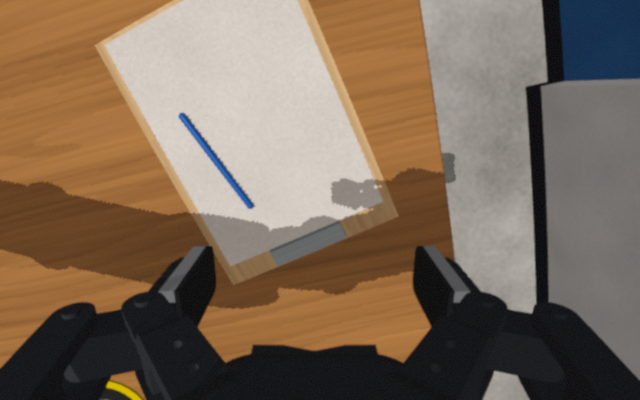

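Call:
servo_tool:
  targets:
    - {"dx": 20.3,"dy": -25.5,"claw": 85}
    - {"dx": 20.3,"dy": -25.5,"claw": 85}
    - {"dx": 20.3,"dy": -25.5,"claw": 85}
    - {"dx": 20.3,"dy": -25.5,"claw": 85}
    - {"dx": 20.3,"dy": -25.5,"claw": 85}
  grip_force: 50

```text
validation failed for argument at $.ta...
```

Call:
servo_tool:
  targets:
    - {"dx": 20.3,"dy": -25.5,"claw": 85}
    - {"dx": 20.3,"dy": -25.5,"claw": 85}
    - {"dx": 20.3,"dy": -25.5,"claw": 85}
    - {"dx": 20.3,"dy": -25.5,"claw": 85}
    - {"dx": 20.3,"dy": -25.5,"claw": 85}

```text
validation failed for argument at $.ta...
```

Call:
servo_tool:
  targets:
    - {"dx": 20.3,"dy": -25.5,"claw": 85}
    - {"dx": 20.3,"dy": -25.5,"claw": 85}
    - {"dx": 20.3,"dy": -25.5,"claw": 85}
    - {"dx": 20.3,"dy": -25.5,"claw": 85}
    - {"dx": 20.3,"dy": -25.5,"claw": 85}

```text
validation failed for argument at $.ta...
```

Call:
servo_tool:
  targets:
    - {"claw": 85}
    - {"claw": 85}
    - {"claw": 85}
    - {"claw": 85}
    - {"claw": 85}

```text
validation failed for argument at $.ta...
```

Run:
```python
from h import *
s=ctrl.observe(); print(s['t'],s['tcp_pos'],s['tool_rot'],s['q'])
im,c=shot('wrist','w1.png'); print(c['world_to_cam'])
for z in(4,69):
  w=c['world_to_cam']@np.array([447.,225.,z,1]); print(w[:2]/w[2]*c['fx']+[c['cx'],c['cy']])
```

```text
0.2 [142.32467892 608.23857495 203.52658846] [-6.90861556e-05  1.14637969e-01  9.93407179e-01 -5.55655952e-04] [-1.23551219  0.50806098 -0.23756081  1.50077434  0.12568598  1.14886059
 -0.15479901]
[[ 2.28103234e-01  9.73636900e-01 -3.20311478e-04 -6.24547830e+02]
 [ 9.35616800e-01 -2.19104841e-01  2.76792834e-01 -3.56757352e+01]
 [ 2.69425535e-01 -6.34370294e-02 -9.60929563e-01  3.77541943e+02]
 [ 0.00000000e+00  0.00000000e+00  0.00000000e+00  1.00000000e+00]]
[100.28576363 426.11051513]
[ 68.30592144 475.87655135]
```

View pics/w1.png

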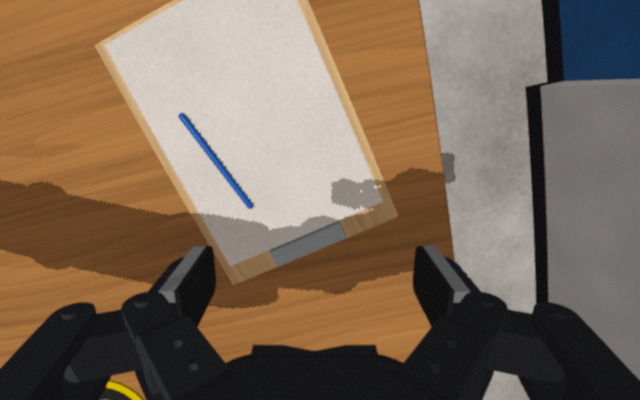

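The calls were refused, so the view is unchanged: only a yellow ring edge at about (120,390). I'll give all the keys in each row.

Call:
servo_tool:
  targets:
    - {"claw": 85,"dx": 20.3,"dy": -25.5,"dz": 0,"ax": 0,"ay": 0,"az": 0}
    - {"claw": 85,"dx": 20.3,"dy": -25.5,"dz": 0,"ax": 0,"ay": 0,"az": 0}
    - {"claw": 85,"dx": 20.3,"dy": -25.5,"dz": 0,"ax": 0,"ay": 0,"az": 0}
    - {"claw": 85,"dx": 20.3,"dy": -25.5,"dz": 0,"ax": 0,"ay": 0,"az": 0}
    - {"claw": 85,"dx": 20.3,"dy": -25.5,"dz": 0,"ax": 0,"ay": 0,"az": 0}
  grip_force: 50

```text
t: 0.67
tcp_pos: [244.6, 479.7, 204.0]
tool_rot: [0.0, 0.115, 0.993, -0.0]
wrist_force: [0.1, 0.5, -0.5]
finger_gap: 84.9
grasp_force: 0.0
```

Call:
servo_tool:
  targets:
    - {"claw": 85,"dx": 20.3,"dy": -25.5,"dz": 0,"ax": 0,"ay": 0,"az": 0}
    - {"claw": 85,"dx": 20.3,"dy": -25.5,"dz": 0,"ax": 0,"ay": 0,"az": 0}
    - {"claw": 85,"dx": 20.3,"dy": -25.5,"dz": 0,"ax": 0,"ay": 0,"az": 0}
    - {"claw": 85,"dx": 20.3,"dy": -25.5,"dz": 0,"ax": 0,"ay": 0,"az": 0}
    - {"claw": 85,"dx": 20.3,"dy": -25.5,"dz": 0,"ax": 0,"ay": 0,"az": 0}

```text
t: 1.08
tcp_pos: [346.2, 352.2, 204.2]
tool_rot: [0.0, 0.115, 0.993, 0.0]
wrist_force: [0.6, 0.9, -0.7]
finger_gap: 84.8
grasp_force: 0.0
```

Call:
servo_tool:
  targets:
    - {"claw": 85,"dx": 20.3,"dy": -25.5,"dz": 0,"ax": 0,"ay": 0,"az": 0}
    - {"claw": 85,"dx": 20.3,"dy": -25.5,"dz": 0,"ax": 0,"ay": 0,"az": 0}
    - {"claw": 85,"dx": 20.3,"dy": -25.5,"dz": 0,"ax": 0,"ay": 0,"az": 0}
    - {"claw": 85,"dx": 20.3,"dy": -25.5,"dz": 0,"ax": 0,"ay": 0,"az": 0}
    - {"claw": 85,"dx": 20.3,"dy": -25.5,"dz": 0,"ax": 0,"ay": 0,"az": 0}

```text
t: 1.5
tcp_pos: [447.6, 224.6, 204.2]
tool_rot: [0.0, 0.115, 0.993, 0.0]
wrist_force: [0.8, 1.1, 0.3]
finger_gap: 85.4
grasp_force: 0.0
```

Run:
```python
from h import *
s=ctrl.observe(); print(s['t'],s['tcp_pos'],s['tool_rot'],s['q'])
im,c=shot('wrist','w2.png')
for z in(4,69):
  w=c['world_to_cam']@np.array([447.,225.,z,1]); print((w[:2]/w[2]*c['fx']+[c['cx'],c['cy']]).round())
```

```text
1.5 [447.62560616 224.64879633 204.2197418 ] [1.09085162e-04 1.14610693e-01 9.93410475e-01 7.00980444e-05] [-0.42517248  0.31198932 -0.12000935  1.82053954  0.04339844  1.01133158
  0.77859636]
[314. 159.]
[314. 172.]
```

View pics/w2.png

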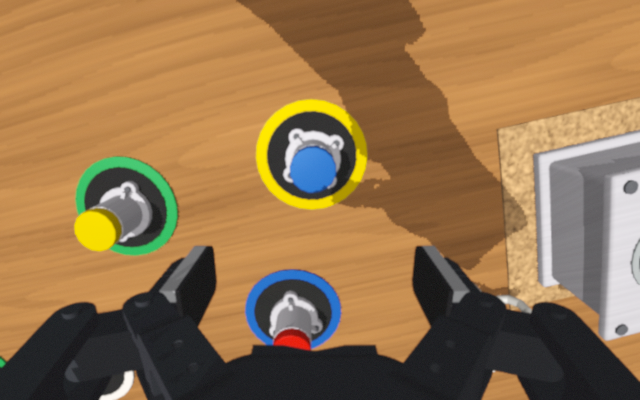

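The wrist picture shows the blue plug's top at (314,171), which matches the predicted (314,172), so the position estimate is good. I'll descend and grip.

Call:
servo_tool:
  targets:
    - {"claw": 85,"dx": 0,"dy": -1,"dz": -30,"ax": 0,"ay": 0,"az": 0}
    - {"claw": 85,"dx": 0,"dy": 0,"dz": -30,"ax": 0,"ay": 0,"az": 0}
    - {"claw": 85,"dx": 0,"dy": 0,"dz": -30,"ax": 0,"ay": 0,"az": 0}
    - {"claw": 85,"dx": 0,"dy": 0,"dz": -30,"ax": 0,"ay": 0,"az": 0}
    - {"claw": 85,"dx": 0,"dy": 0,"dz": -30,"ax": 0,"ay": 0,"az": 0}

```text
t: 1.97
tcp_pos: [446.8, 225.2, 53.0]
tool_rot: [0.0, 0.115, 0.993, 0.0]
wrist_force: [-0.2, -0.5, -0.8]
finger_gap: 84.8
grasp_force: 0.0
```

Call:
servo_tool:
  targets:
    - {"claw": 85,"dx": 0,"dy": 0,"dz": -20,"ax": 0,"ay": 0,"az": 0}
    - {"claw": 85,"dx": 0,"dy": 0,"dz": -10,"ax": 0,"ay": 0,"az": 0}
    - {"claw": 85,"dx": 0,"dy": 0,"dz": 0,"ax": 0,"ay": 0,"az": 0}
    - {"claw": 85,"dx": 0,"dy": 0,"dz": 0,"ax": 0,"ay": 0,"az": 0}
    - {"claw": 60,"dx": 0,"dy": 0,"dz": 0,"ax": 0,"ay": 0,"az": 0}

```text
t: 2.38
tcp_pos: [447.4, 225.5, 24.8]
tool_rot: [0.0, 0.115, 0.993, 0.0]
wrist_force: [-0.3, 0.2, 0.3]
finger_gap: 75.0
grasp_force: 0.0
```

Call:
servo_tool:
  targets:
    - {"claw": 54,"dx": 0,"dy": 0,"dz": 0,"ax": 0,"ay": 0,"az": 0}
    - {"claw": 50,"dx": 0,"dy": 0,"dz": 0,"ax": 0,"ay": 0,"az": 0}
    - {"claw": 46,"dx": 0,"dy": 0,"dz": 0,"ax": 0,"ay": 0,"az": 0}
    - {"claw": 42,"dx": 0,"dy": 0,"dz": 0,"ax": 0,"ay": 0,"az": 0}
    - {"claw": 36,"dx": 0,"dy": 0,"dz": 0,"ax": 0,"ay": 0,"az": 0}

```text
t: 2.8
tcp_pos: [447.1, 224.7, 25.1]
tool_rot: [0.0, 0.115, 0.993, 0.0]
wrist_force: [-1.8, -2.2, 9.1]
finger_gap: 42.4
grasp_force: 49.4
```

Call:
servo_tool:
  targets:
    - {"claw": 30,"dx": 0,"dy": 0,"dz": 0,"ax": 0,"ay": 0,"az": 0}
    - {"claw": 30,"dx": 0,"dy": 0,"dz": 0,"ax": 0,"ay": 0,"az": 0}
    - {"claw": 30,"dx": 0,"dy": 0,"dz": 0,"ax": 0,"ay": 0,"az": 0}
    - {"claw": 30,"dx": 0,"dy": 0,"dz": 0,"ax": 0,"ay": 0,"az": 0}
    - {"claw": 30,"dx": 0,"dy": 0,"dz": 0,"ax": 0,"ay": 0,"az": 0}

```text
t: 3.22
tcp_pos: [447.1, 224.7, 25.1]
tool_rot: [0.0, 0.115, 0.993, 0.0]
wrist_force: [-2.6, -2.0, 8.8]
finger_gap: 41.8
grasp_force: 49.4
```

Call:
servo_tool:
  targets:
    - {"claw": 30,"dx": 0,"dy": 0,"dz": 10,"ax": 0,"ay": 0,"az": 0}
    - {"claw": 30,"dx": 0,"dy": 0,"dz": 20,"ax": 0,"ay": 0,"az": 0}
    - {"claw": 30,"dx": 0,"dy": 0,"dz": 25,"ax": 0,"ay": 0,"az": 0}
    - {"claw": 30,"dx": 0,"dy": 0,"dz": 25,"ax": 0,"ay": 0,"az": 0}
    - {"claw": 30,"dx": 0,"dy": 0,"dz": 20,"ax": 0,"ay": 0,"az": 0}

```text
t: 3.63
tcp_pos: [446.8, 225.1, 125.8]
tool_rot: [0.0, 0.115, 0.993, 0.0]
wrist_force: [0.2, 0.5, -2.9]
finger_gap: 42.0
grasp_force: 51.6
```

Call:
servo_tool:
  targets:
    - {"claw": 30,"dx": 7,"dy": -12,"dz": 0,"ax": 0,"ay": 0,"az": 0}
    - {"claw": 30,"dx": 12,"dy": -20,"dz": 0,"ax": 0,"ay": 0,"az": 0}
    - {"claw": 30,"dx": 16,"dy": -28,"dz": 0,"ax": 0,"ay": 0,"az": 0}
    - {"claw": 30,"dx": 16,"dy": -28,"dz": 0,"ax": 0,"ay": 0,"az": 0}
    - {"claw": 30,"dx": 16,"dy": -28,"dz": 0,"ax": 0,"ay": 0,"az": 0}

```text
t: 4.05
tcp_pos: [514.0, 107.9, 124.2]
tool_rot: [-0.0, 0.114, 0.993, -0.0]
wrist_force: [1.0, -0.4, -3.4]
finger_gap: 41.9
grasp_force: 51.6
```

Call:
servo_tool:
  targets:
    - {"claw": 30,"dx": 16,"dy": -28,"dz": 0,"ax": 0,"ay": 0,"az": 0}
    - {"claw": 30,"dx": 16,"dy": -28,"dz": 0,"ax": 0,"ay": 0,"az": 0}
    - {"claw": 30,"dx": 16,"dy": -28,"dz": 0,"ax": 0,"ay": 0,"az": 0}
    - {"claw": 30,"dx": 16,"dy": -28,"dz": 0,"ax": 0,"ay": 0,"az": 0}
    - {"claw": 30,"dx": 16,"dy": -28,"dz": 0,"ax": 0,"ay": 0,"az": 0}

```text
t: 4.47
tcp_pos: [594.0, -32.4, 124.0]
tool_rot: [-0.0, 0.115, 0.993, 0.0]
wrist_force: [0.7, 1.1, -2.6]
finger_gap: 42.1
grasp_force: 51.6
```

Call:
servo_tool:
  targets:
    - {"claw": 30,"dx": 16,"dy": -28,"dz": 0,"ax": 0,"ay": 0,"az": 0}
    - {"claw": 30,"dx": 16,"dy": -28,"dz": 0,"ax": 0,"ay": 0,"az": 0}
    - {"claw": 30,"dx": 16,"dy": -28,"dz": 0,"ax": 0,"ay": 0,"az": 0}
    - {"claw": 30,"dx": 16,"dy": -26,"dz": 0,"ax": 0,"ay": 0,"az": 0}
    - {"claw": 30,"dx": 9,"dy": -11,"dz": 0,"ax": 0,"ay": 0,"az": 0}

```text
t: 4.88
tcp_pos: [667.2, -157.8, 123.5]
tool_rot: [-0.0, 0.117, 0.993, -0.002]
wrist_force: [-0.1, -1.5, -2.0]
finger_gap: 42.1
grasp_force: 51.6
```

Run:
```python
from h import *
s=ctrl.observe(); print(s['t'],s['tcp_pos'],s['tool_rot'],s['q'],s['wrist_force'],s['grasp_force'])
im,c=shot('side','s2.png')
```

```text
4.8833 [ 667.20221602 -157.79613327  123.50977974] [-2.49471379e-05  1.17003827e-01  9.93130284e-01 -1.53058429e-03] [ 0.23863889  0.65964783 -0.07923594  1.43341709  0.05945571  1.05068201
  1.48265995] [-0.05029133 -1.54561691 -2.04541017] 51.55966266989708
```

View pics/s2.png

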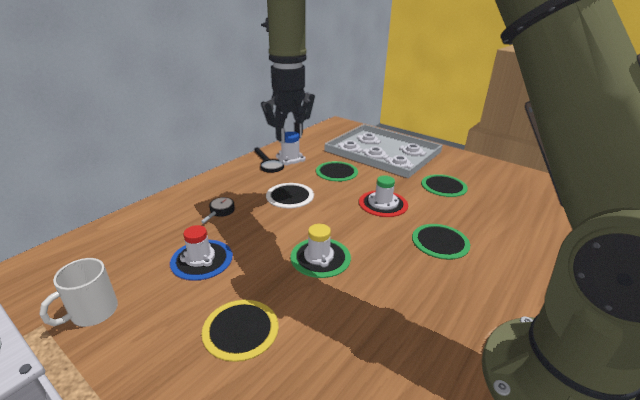

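The side picture shows the blue housing held upright at (290,145). Other than the yellow station now being empty, the bench is unchanged. I'll settle and lower it onto the white ring.

Call:
servo_tool:
  targets:
    - {"claw": 30,"dx": 0,"dy": 0,"dz": -10,"ax": 0,"ay": 0,"az": 0}
    - {"claw": 30,"dx": 0,"dy": 0,"dz": -20,"ax": 0,"ay": 0,"az": 0}
    - {"claw": 30,"dx": 0,"dy": 0,"dz": -20,"ax": 0,"ay": 0,"az": 0}
    - {"claw": 30,"dx": 0,"dy": 0,"dz": -20,"ax": 0,"ay": 0,"az": 0}
    - {"claw": 30,"dx": 0,"dy": 0,"dz": -12,"ax": 0,"ay": 0,"az": 0}

```text
t: 5.35
tcp_pos: [664.7, -149.8, 39.0]
tool_rot: [-0.002, 0.114, 0.993, 0.001]
wrist_force: [-0.3, 0.9, -3.8]
finger_gap: 42.1
grasp_force: 51.6
```

Call:
servo_tool:
  targets:
    - {"claw": 30,"dx": 0,"dy": 0,"dz": -4,"ax": 0,"ay": 0,"az": 0}
    - {"claw": 30,"dx": 0,"dy": 0,"dz": -3,"ax": 0,"ay": 0,"az": 0}
    - {"claw": 30,"dx": 0,"dy": 0,"dz": -3,"ax": 0,"ay": 0,"az": 0}
    - {"claw": 30,"dx": 0,"dy": 0,"dz": -2,"ax": 0,"ay": 0,"az": 0}
    - {"claw": 30,"dx": 0,"dy": 0,"dz": -1,"ax": 0,"ay": 0,"az": 0}

```text
t: 5.77
tcp_pos: [667.4, -151.9, 29.8]
tool_rot: [0.001, 0.115, 0.993, -0.0]
wrist_force: [-0.3, 0.1, -3.9]
finger_gap: 42.0
grasp_force: 51.6
```

Call:
servo_tool:
  targets:
    - {"claw": 30,"dx": 0,"dy": 0,"dz": -1,"ax": 0,"ay": 0,"az": 0}
    - {"claw": 30,"dx": 0,"dy": 0,"dz": -1,"ax": 0,"ay": 0,"az": 0}
    - {"claw": 30,"dx": 0,"dy": 0,"dz": -1,"ax": 0,"ay": 0,"az": 0}
    - {"claw": 30,"dx": 0,"dy": 0,"dz": 0,"ax": 0,"ay": 0,"az": 0}
    - {"claw": 30,"dx": 0,"dy": 0,"dz": 0,"ax": 0,"ay": 0,"az": 0}

```text
t: 6.18
tcp_pos: [666.9, -152.0, 26.1]
tool_rot: [0.0, 0.115, 0.993, -0.0]
wrist_force: [0.1, -0.3, -2.5]
finger_gap: 42.3
grasp_force: 51.6
```

Call:
servo_tool:
  targets:
    - {"claw": 30,"dx": 0,"dy": 0,"dz": -0.6,"ax": 0,"ay": 0,"az": 0}
    - {"claw": 30,"dx": 0,"dy": 0,"dz": -0.6,"ax": 0,"ay": 0,"az": 0}
    - {"claw": 30,"dx": 0,"dy": 0,"dz": -0.6,"ax": 0,"ay": 0,"az": 0}
    - {"claw": 30,"dx": 0,"dy": 0,"dz": 0,"ax": 0,"ay": 0,"az": 0}
    - {"claw": 30,"dx": 0,"dy": 0,"dz": 0,"ax": 0,"ay": 0,"az": 0}

```text
t: 6.6
tcp_pos: [667.0, -152.0, 25.2]
tool_rot: [0.0, 0.115, 0.993, -0.0]
wrist_force: [-3.1, 1.3, 5.2]
finger_gap: 42.0
grasp_force: 52.4
```

Call:
servo_tool:
  targets:
    - {"claw": 43,"dx": 0,"dy": 0,"dz": 0,"ax": 0,"ay": 0,"az": 0}
    - {"claw": 45,"dx": 0,"dy": 0,"dz": 0,"ax": 0,"ay": 0,"az": 0}
    - {"claw": 50,"dx": 0,"dy": 0,"dz": 0,"ax": 0,"ay": 0,"az": 0}
    - {"claw": 60,"dx": 0,"dy": 0,"dz": 0,"ax": 0,"ay": 0,"az": 0}
    - {"claw": 85,"dx": 0,"dy": 0,"dz": 0,"ax": 0,"ay": 0,"az": 0}

```text
t: 7.02
tcp_pos: [667.0, -151.9, 24.1]
tool_rot: [0.0, 0.115, 0.993, 0.0]
wrist_force: [0.8, 0.9, -0.1]
finger_gap: 70.5
grasp_force: 0.0
```

Call:
servo_tool:
  targets:
    - {"claw": 85,"dx": 0,"dy": 0,"dz": 0,"ax": 0,"ay": 0,"az": 0}
    - {"claw": 85,"dx": 0,"dy": 0,"dz": 0,"ax": 0,"ay": 0,"az": 0}
    - {"claw": 85,"dx": 0,"dy": 0,"dz": 5,"ax": 0,"ay": 0,"az": 0}
    - {"claw": 85,"dx": 0,"dy": 0,"dz": 15,"ax": 0,"ay": 0,"az": 0}
    - {"claw": 85,"dx": 0,"dy": 0,"dz": 20,"ax": 0,"ay": 0,"az": 0}

```text
t: 7.43
tcp_pos: [665.7, -151.7, 63.3]
tool_rot: [-0.002, 0.115, 0.993, 0.0]
wrist_force: [0.5, 0.7, 0.6]
finger_gap: 84.8
grasp_force: 0.0
```

Call:
servo_tool:
  targets:
    - {"claw": 85,"dx": 0,"dy": 0,"dz": 25,"ax": 0,"ay": 0,"az": 0}
    - {"claw": 85,"dx": 0,"dy": 0,"dz": 25,"ax": 0,"ay": 0,"az": 0}
    - {"claw": 85,"dx": 0,"dy": 0,"dz": 10,"ax": 0,"ay": 0,"az": 0}
    - {"claw": 85,"dx": 0,"dy": 0,"dz": 0,"ax": 0,"ay": 0,"az": 0}
    - {"claw": 85,"dx": 0,"dy": 0,"dz": 0,"ax": 0,"ay": 0,"az": 0}

```text
t: 7.85
tcp_pos: [666.9, -152.0, 124.3]
tool_rot: [0.0, 0.115, 0.993, -0.0]
wrist_force: [-0.6, 0.6, -0.8]
finger_gap: 84.8
grasp_force: 0.0
```

Call:
servo_tool:
  targets:
    - {"claw": 85,"dx": -10,"dy": 7,"dz": 0,"ax": 0,"ay": 0,"az": 0}
    - {"claw": 85,"dx": -20,"dy": 14,"dz": 0,"ax": 0,"ay": 0,"az": 0}
    - {"claw": 85,"dx": -25,"dy": 18,"dz": 0,"ax": 0,"ay": 0,"az": 0}
    - {"claw": 85,"dx": -25,"dy": 18,"dz": 0,"ax": 0,"ay": 0,"az": 0}
    - {"claw": 85,"dx": -25,"dy": 18,"dz": 0,"ax": 0,"ay": 0,"az": 0}

```text
t: 8.27
tcp_pos: [559.3, -76.2, 122.1]
tool_rot: [-0.002, 0.115, 0.993, 0.0]
wrist_force: [-1.1, 0.4, -0.2]
finger_gap: 85.4
grasp_force: 0.0
```

Call:
servo_tool:
  targets:
    - {"claw": 85,"dx": -25,"dy": 18,"dz": 0,"ax": 0,"ay": 0,"az": 0}
    - {"claw": 85,"dx": -25,"dy": 18,"dz": 0,"ax": 0,"ay": 0,"az": 0}
    - {"claw": 85,"dx": -25,"dy": 18,"dz": 0,"ax": 0,"ay": 0,"az": 0}
    - {"claw": 85,"dx": -18,"dy": 13,"dz": 0,"ax": 0,"ay": 0,"az": 0}
    - {"claw": 85,"dx": -10,"dy": 7,"dz": 0,"ax": 0,"ay": 0,"az": 0}

```text
t: 8.68
tcp_pos: [455.2, -1.4, 122.9]
tool_rot: [-0.002, 0.114, 0.994, -0.0]
wrist_force: [-0.2, -0.7, -0.3]
finger_gap: 85.0
grasp_force: 0.0
```

Call:
servo_tool:
  targets:
    - {"claw": 85,"dx": 0,"dy": 0,"dz": 0,"ax": 0,"ay": 0,"az": 0}
    - {"claw": 85,"dx": 0,"dy": 0,"dz": 0,"ax": 0,"ay": 0,"az": 0}
    - {"claw": 85,"dx": 0,"dy": 0,"dz": 0,"ax": 0,"ay": 0,"az": 0}
    - {"claw": 85,"dx": 0,"dy": 0,"dz": 0,"ax": 0,"ay": 0,"az": 0}
    - {"claw": 85,"dx": 0,"dy": 0,"dz": 0,"ax": 0,"ay": 0,"az": 0}

```text
t: 9.1
tcp_pos: [459.6, -3.7, 124.0]
tool_rot: [-0.0, 0.115, 0.993, -0.0]
wrist_force: [-0.3, -0.1, 0.0]
finger_gap: 84.7
grasp_force: 0.0
```

Run:
```python
from h import *
s=ctrl.observe(); print(s['t'],s['tcp_pos'],s['tool_rot'],s['q'])
a,_=shot('side','s3.png'); im,c=shot('wrist','w3.png')
cv2.imwrite('pics/c3.png',np.hstack([cv2.resize(a,(400,250)),cv2.resize(im,(400,250))]))
m=cv2.inRange(cv2.cvtColor(im,cv2.COLOR_BGR2HSV),(23,140,90),(34,255,255))
for k in cv2.findContours(m,cv2.RETR_EXTERNAL,cv2.CHAIN_APPROX_NONE)[0]:
  if cv2.contourArea(k)>500:
    e=cv2.fitEllipse(k); print(e, ray(c,*e[0],69))
```

```text
9.1 [459.62282005  -3.67233275 123.96685563] [-3.01582900e-05  1.15289157e-01  9.93331969e-01 -9.39668125e-05] [ 0.03042187  0.34673959 -0.10186082  2.03545563  0.05033883  0.76178131
  1.2378457 ]
((313.2154541015625, 192.14642333984375), (60.437747955322266, 61.950592041015625), 85.52810668945312) [454.87805456  -2.97222633]
((563.1585693359375, 97.93132781982422), (128.62525939941406, 152.0693817138672), 32.845943450927734) [429.58624947 173.24092715]
```

View pics/c3.png

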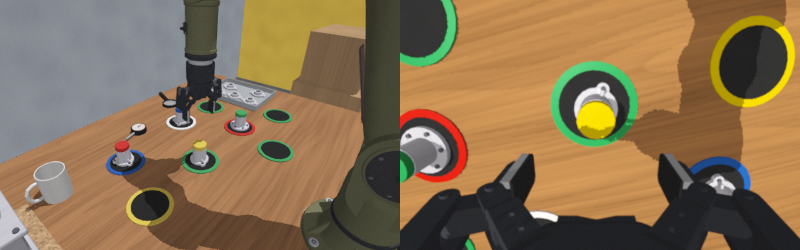

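The pictures show the blue housing upright on the white ring and the yellow plug directly below the gripper. I'll pick up yellow and carry it to the yellow station.

Call:
servo_tool:
  targets:
    - {"claw": 85,"dx": -1.4,"dy": 0,"dz": -20,"ax": 0,"ay": 0,"az": 0}
    - {"claw": 85,"dx": 0,"dy": 0,"dz": -25,"ax": 0,"ay": 0,"az": 0}
    - {"claw": 85,"dx": 0,"dy": 0,"dz": -25,"ax": 0,"ay": 0,"az": 0}
    - {"claw": 85,"dx": 0,"dy": 0,"dz": -20,"ax": 0,"ay": 0,"az": 0}
    - {"claw": 85,"dx": 0,"dy": 0,"dz": -10,"ax": 0,"ay": 0,"az": 0}

```text
t: 9.62
tcp_pos: [456.6, -3.2, 22.1]
tool_rot: [-0.001, 0.115, 0.993, -0.0]
wrist_force: [0.8, -0.9, -0.1]
finger_gap: 84.8
grasp_force: 0.0
```

Call:
servo_tool:
  targets:
    - {"claw": 85,"dx": 0,"dy": 0,"dz": 0,"ax": 0,"ay": 0,"az": 0}
    - {"claw": 85,"dx": 0,"dy": 0,"dz": 0,"ax": 0,"ay": 0,"az": 0}
    - {"claw": 85,"dx": 0,"dy": 0,"dz": 0,"ax": 0,"ay": 0,"az": 0}
    - {"claw": 70,"dx": 0,"dy": 0,"dz": 0,"ax": 0,"ay": 0,"az": 0}
    - {"claw": 60,"dx": 0,"dy": 0,"dz": 0,"ax": 0,"ay": 0,"az": 0}

```text
t: 10.03
tcp_pos: [458.2, -3.0, 25.1]
tool_rot: [0.001, 0.115, 0.993, 0.0]
wrist_force: [-0.6, 0.4, 0.6]
finger_gap: 63.3
grasp_force: 0.0
```

Call:
servo_tool:
  targets:
    - {"claw": 54,"dx": 0,"dy": 0,"dz": 0,"ax": 0,"ay": 0,"az": 0}
    - {"claw": 50,"dx": 0,"dy": 0,"dz": 0,"ax": 0,"ay": 0,"az": 0}
    - {"claw": 46,"dx": 0,"dy": 0,"dz": 0,"ax": 0,"ay": 0,"az": 0}
    - {"claw": 42,"dx": 0,"dy": 0,"dz": 0,"ax": 0,"ay": 0,"az": 0}
    - {"claw": 36,"dx": 0,"dy": 0,"dz": 0,"ax": 0,"ay": 0,"az": 0}

```text
t: 10.45
tcp_pos: [457.7, -3.1, 24.8]
tool_rot: [0.0, 0.115, 0.993, -0.0]
wrist_force: [-2.5, -0.7, 8.0]
finger_gap: 42.1
grasp_force: 49.6
```

Call:
servo_tool:
  targets:
    - {"claw": 30,"dx": 0,"dy": 0,"dz": 0,"ax": 0,"ay": 0,"az": 0}
    - {"claw": 30,"dx": 0,"dy": 0,"dz": 0,"ax": 0,"ay": 0,"az": 0}
    - {"claw": 30,"dx": 0,"dy": 0,"dz": 0,"ax": 0,"ay": 0,"az": 0}
    - {"claw": 30,"dx": 0,"dy": 0,"dz": 0,"ax": 0,"ay": 0,"az": 0}
    - {"claw": 30,"dx": 0,"dy": 0,"dz": 5,"ax": 0,"ay": 0,"az": 0}

```text
t: 10.87
tcp_pos: [457.0, -3.0, 29.0]
tool_rot: [-0.001, 0.115, 0.993, -0.0]
wrist_force: [-0.7, -0.3, -2.5]
finger_gap: 42.1
grasp_force: 51.4
```

Call:
servo_tool:
  targets:
    - {"claw": 30,"dx": 0,"dy": 0,"dz": 15,"ax": 0,"ay": 0,"az": 0}
    - {"claw": 30,"dx": 0,"dy": 0,"dz": 25,"ax": 0,"ay": 0,"az": 0}
    - {"claw": 30,"dx": 0,"dy": 0,"dz": 25,"ax": 0,"ay": 0,"az": 0}
    - {"claw": 30,"dx": 0,"dy": 0,"dz": 20,"ax": 0,"ay": 0,"az": 0}
    - {"claw": 30,"dx": 0,"dy": 0,"dz": 10,"ax": 0,"ay": 0,"az": 0}

```text
t: 11.28
tcp_pos: [458.1, -2.9, 126.6]
tool_rot: [0.001, 0.115, 0.993, 0.0]
wrist_force: [-0.0, 0.1, -4.0]
finger_gap: 41.9
grasp_force: 51.6
```

Call:
servo_tool:
  targets:
    - {"claw": 30,"dx": 0,"dy": 10,"dz": 0,"ax": 0,"ay": 0,"az": 0}
    - {"claw": 30,"dx": -1.5,"dy": 20,"dz": 0,"ax": 0,"ay": 0,"az": 0}
    - {"claw": 30,"dx": -1.5,"dy": 27,"dz": 0,"ax": 0,"ay": 0,"az": 0}
    - {"claw": 30,"dx": -1.5,"dy": 28,"dz": 0,"ax": 0,"ay": 0,"az": 0}
    - {"claw": 30,"dx": -1.5,"dy": 28,"dz": 0,"ax": 0,"ay": 0,"az": 0}

```text
t: 11.7
tcp_pos: [450.3, 111.7, 123.3]
tool_rot: [-0.001, 0.115, 0.993, -0.0]
wrist_force: [0.5, 0.5, -2.9]
finger_gap: 42.2
grasp_force: 51.5
```

Call:
servo_tool:
  targets:
    - {"claw": 30,"dx": -1.5,"dy": 28,"dz": 0,"ax": 0,"ay": 0,"az": 0}
    - {"claw": 30,"dx": -1.5,"dy": 28,"dz": 0,"ax": 0,"ay": 0,"az": 0}
    - {"claw": 30,"dx": -1.5,"dy": 28,"dz": 0,"ax": 0,"ay": 0,"az": 0}
    - {"claw": 30,"dx": -1.5,"dy": 18,"dz": 0,"ax": 0,"ay": 0,"az": 0}
    - {"claw": 30,"dx": -0.5,"dy": 10,"dz": 0,"ax": 0,"ay": 0,"az": 0}

```text
t: 12.12
tcp_pos: [443.2, 225.6, 123.2]
tool_rot: [-0.001, 0.113, 0.994, 0.0]
wrist_force: [-0.5, -0.5, -2.5]
finger_gap: 41.8
grasp_force: 51.5
```

Call:
servo_tool:
  targets:
    - {"claw": 30,"dx": 0,"dy": 0,"dz": 0,"ax": 0,"ay": 0,"az": 0}
    - {"claw": 30,"dx": 0,"dy": 0,"dz": 0,"ax": 0,"ay": 0,"az": 0}
    - {"claw": 30,"dx": 0,"dy": 0,"dz": 0,"ax": 0,"ay": 0,"az": 0}
    - {"claw": 30,"dx": 0,"dy": 0,"dz": -10,"ax": 0,"ay": 0,"az": 0}
    - {"claw": 30,"dx": 0,"dy": 0,"dz": -20,"ax": 0,"ay": 0,"az": 0}

```text
t: 12.53
tcp_pos: [446.8, 221.0, 95.7]
tool_rot: [0.002, 0.116, 0.993, 0.001]
wrist_force: [0.8, -0.0, -2.8]
finger_gap: 41.9
grasp_force: 51.6
```

Call:
servo_tool:
  targets:
    - {"claw": 30,"dx": 0,"dy": 0,"dz": -25,"ax": 0,"ay": 0,"az": 0}
    - {"claw": 30,"dx": 0,"dy": 0,"dz": -20,"ax": 0,"ay": 0,"az": 0}
    - {"claw": 30,"dx": 0,"dy": 0,"dz": -10,"ax": 0,"ay": 0,"az": 0}
    - {"claw": 30,"dx": 0,"dy": 0,"dz": -5,"ax": 0,"ay": 0,"az": 0}
    - {"claw": 30,"dx": 0,"dy": 0,"dz": -3,"ax": 0,"ay": 0,"az": 0}

```text
t: 12.95
tcp_pos: [445.0, 220.6, 30.7]
tool_rot: [-0.0, 0.116, 0.993, -0.001]
wrist_force: [-0.1, -0.7, -3.1]
finger_gap: 42.1
grasp_force: 51.5
```

Call:
servo_tool:
  targets:
    - {"claw": 30,"dx": 0,"dy": 0,"dz": -2,"ax": 0,"ay": 0,"az": 0}
    - {"claw": 30,"dx": 0,"dy": 0,"dz": -1,"ax": 0,"ay": 0,"az": 0}
    - {"claw": 30,"dx": 0,"dy": 0,"dz": -1,"ax": 0,"ay": 0,"az": 0}
    - {"claw": 30,"dx": 0,"dy": 0,"dz": -1,"ax": 0,"ay": 0,"az": 0}
    - {"claw": 30,"dx": 0,"dy": 0,"dz": -0.5,"ax": 0,"ay": 0,"az": 0}

```text
t: 13.37
tcp_pos: [445.2, 222.2, 26.1]
tool_rot: [0.0, 0.115, 0.993, 0.0]
wrist_force: [-0.2, -0.2, -3.1]
finger_gap: 42.1
grasp_force: 51.5
```

Call:
servo_tool:
  targets:
    - {"claw": 30,"dx": 0,"dy": 0,"dz": -0.5,"ax": 0,"ay": 0,"az": 0}
    - {"claw": 30,"dx": 0,"dy": 0,"dz": -0.5,"ax": 0,"ay": 0,"az": 0}
    - {"claw": 30,"dx": 0,"dy": 0,"dz": -0.5,"ax": 0,"ay": 0,"az": 0}
    - {"claw": 30,"dx": 0,"dy": 0,"dz": 0,"ax": 0,"ay": 0,"az": 0}
    - {"claw": 30,"dx": 0,"dy": 0,"dz": 0,"ax": 0,"ay": 0,"az": 0}

```text
t: 13.78
tcp_pos: [445.2, 222.1, 24.9]
tool_rot: [0.0, 0.115, 0.993, 0.0]
wrist_force: [-1.7, -2.0, 5.5]
finger_gap: 42.4
grasp_force: 52.4
```

Call:
servo_tool:
  targets:
    - {"claw": 43,"dx": 0,"dy": 0,"dz": 0,"ax": 0,"ay": 0,"az": 0}
    - {"claw": 45,"dx": 0,"dy": 0,"dz": 0,"ax": 0,"ay": 0,"az": 0}
    - {"claw": 50,"dx": 0,"dy": 0,"dz": 0,"ax": 0,"ay": 0,"az": 0}
    - {"claw": 60,"dx": 0,"dy": 0,"dz": 0,"ax": 0,"ay": 0,"az": 0}
    - {"claw": 85,"dx": 0,"dy": 0,"dz": 0,"ax": 0,"ay": 0,"az": 0}

```text
t: 14.2
tcp_pos: [445.0, 222.1, 24.2]
tool_rot: [0.0, 0.115, 0.993, 0.0]
wrist_force: [0.2, 0.7, -0.8]
finger_gap: 70.5
grasp_force: 0.0
```

Call:
servo_tool:
  targets:
    - {"claw": 85,"dx": 0,"dy": 0,"dz": 0,"ax": 0,"ay": 0,"az": 0}
    - {"claw": 85,"dx": 0,"dy": 0,"dz": 0,"ax": 0,"ay": 0,"az": 0}
    - {"claw": 85,"dx": 0,"dy": 0,"dz": 5,"ax": 0,"ay": 0,"az": 0}
    - {"claw": 85,"dx": 0,"dy": 0,"dz": 15,"ax": 0,"ay": 0,"az": 0}
    - {"claw": 85,"dx": 0,"dy": 0,"dz": 20,"ax": 0,"ay": 0,"az": 0}

```text
t: 14.62
tcp_pos: [444.0, 221.6, 63.9]
tool_rot: [-0.001, 0.115, 0.993, -0.001]
wrist_force: [1.1, -0.4, -0.3]
finger_gap: 85.1
grasp_force: 0.0
```

Call:
servo_tool:
  targets:
    - {"claw": 85,"dx": 0,"dy": 0,"dz": 25,"ax": 0,"ay": 0,"az": 0}
    - {"claw": 85,"dx": 0,"dy": 0,"dz": 25,"ax": 0,"ay": 0,"az": 0}
    - {"claw": 85,"dx": 0,"dy": 0,"dz": 10,"ax": 0,"ay": 0,"az": 0}
    - {"claw": 85,"dx": 0,"dy": 0,"dz": 0,"ax": 0,"ay": 0,"az": 0}
    - {"claw": 85,"dx": 0,"dy": 0,"dz": 0,"ax": 0,"ay": 0,"az": 0}

```text
t: 15.03
tcp_pos: [445.2, 222.1, 124.7]
tool_rot: [0.001, 0.115, 0.993, 0.0]
wrist_force: [-0.7, -0.3, 0.2]
finger_gap: 85.2
grasp_force: 0.0
```

Call:
servo_tool:
  targets:
    - {"claw": 85,"dx": 1,"dy": -12,"dz": 0,"ax": 0,"ay": 0,"az": 0}
    - {"claw": 85,"dx": 1,"dy": -25,"dz": 0,"ax": 0,"ay": 0,"az": 0}
    - {"claw": 85,"dx": 1,"dy": -37,"dz": 0,"ax": 0,"ay": 0,"az": 0}
    - {"claw": 85,"dx": 1,"dy": -37,"dz": 0,"ax": 0,"ay": 0,"az": 0}
    - {"claw": 85,"dx": 1,"dy": -37,"dz": 0,"ax": 0,"ay": 0,"az": 0}

```text
t: 15.45
tcp_pos: [448.6, 71.6, 123.0]
tool_rot: [-0.001, 0.114, 0.993, -0.001]
wrist_force: [0.1, -0.5, 0.4]
finger_gap: 84.9
grasp_force: 0.0
```

Call:
servo_tool:
  targets:
    - {"claw": 85,"dx": 1,"dy": -37,"dz": 0,"ax": 0,"ay": 0,"az": 0}
    - {"claw": 85,"dx": 1,"dy": -37,"dz": 0,"ax": 0,"ay": 0,"az": 0}
    - {"claw": 85,"dx": 1,"dy": -37,"dz": 0,"ax": 0,"ay": 0,"az": 0}
    - {"claw": 85,"dx": 1,"dy": -37,"dz": 0,"ax": 0,"ay": 0,"az": 0}
    - {"claw": 85,"dx": 1,"dy": -37,"dz": 0,"ax": 0,"ay": 0,"az": 0}

```text
t: 15.87
tcp_pos: [453.2, -113.5, 123.1]
tool_rot: [-0.001, 0.115, 0.993, -0.0]
wrist_force: [1.5, -1.1, 0.2]
finger_gap: 85.1
grasp_force: 0.0
```

Call:
servo_tool:
  targets:
    - {"claw": 85,"dx": 1,"dy": -37,"dz": 0,"ax": 0,"ay": 0,"az": 0}
    - {"claw": 85,"dx": 1,"dy": -37,"dz": 0,"ax": 0,"ay": 0,"az": 0}
    - {"claw": 85,"dx": 1,"dy": -37,"dz": 0,"ax": 0,"ay": 0,"az": 0}
    - {"claw": 85,"dx": 1,"dy": -30,"dz": 0,"ax": 0,"ay": 0,"az": 0}
    - {"claw": 85,"dx": 1,"dy": -20,"dz": 0,"ax": 0,"ay": 0,"az": 0}

```text
t: 16.28
tcp_pos: [457.5, -276.4, 122.7]
tool_rot: [-0.001, 0.117, 0.993, -0.0]
wrist_force: [-0.3, -0.0, -0.4]
finger_gap: 85.0
grasp_force: 0.0
```

Call:
servo_tool:
  targets:
    - {"claw": 85,"dx": 0,"dy": 0,"dz": 0,"ax": 0,"ay": 0,"az": 0}
    - {"claw": 85,"dx": 0,"dy": 0,"dz": 0,"ax": 0,"ay": 0,"az": 0}
    - {"claw": 85,"dx": 0,"dy": 0,"dz": 0,"ax": 0,"ay": 0,"az": 0}
    - {"claw": 85,"dx": 0,"dy": 0,"dz": 0,"ax": 0,"ay": 0,"az": 0}
    - {"claw": 85,"dx": 0,"dy": 0,"dz": 0,"ax": 0,"ay": 0,"az": 0}

```text
t: 16.7
tcp_pos: [459.9, -270.7, 124.0]
tool_rot: [-0.0, 0.114, 0.994, 0.0]
wrist_force: [0.8, -0.3, 0.1]
finger_gap: 84.9
grasp_force: 0.0
```

Run:
```python
from h import *
s=ctrl.observe(); print(s['t'],s['tcp_pos'],s['tool_rot'],s['q'])
a,_=shot('side','s4.png'); im,c=shot('wrist','w4.png')
cv2.imwrite('pics/c4.png',np.hstack([cv2.resize(a,(400,250)),cv2.resize(im,(400,250))]))
m=cv2.inRange(cv2.cvtColor(im,cv2.COLOR_BGR2HSV),(55,90,50),(85,255,255))
for k in cv2.findContours(m,cv2.RETR_EXTERNAL,cv2.CHAIN_APPROX_NONE)[0]:
  if cv2.contourArea(k)>500:
    e=cv2.fitEllipse(k); print(e, ray(c,*e[0],69))
```

```text
16.7 [ 459.92241388 -270.6841738   124.03262186] [-3.00165731e-04  1.13713194e-01  9.93513530e-01  2.93057343e-04] [ 0.52848307  0.44540579 -0.06126351  1.85574923  0.03490658  0.84223831
  1.79279476]
((286.9666442871094, 352.3550109863281), (73.60372924804688, 102.5486068725586), 88.01551818847656) [ 582.90639761 -321.84581426]
((310.9990539550781, 195.0716094970703), (59.90557861328125, 60.71286392211914), 168.44140625) [ 457.19513504 -272.20208412]
((80.60353088378906, 127.37128448486328), (124.57769012451172, 146.93789672851562), 142.3109130859375) [ 375.63055971 -412.71534296]
((603.4354248046875, 100.23518371582031), (111.64321899414062, 137.93153381347656), 27.265342712402344) [437.03135342 -65.28968847]
((333.0619812011719, 9.30897331237793), (23.579120635986328, 107.8135986328125), 90.0220718383789) [ 345.60118219 -232.26257507]
```

View pics/c4.png

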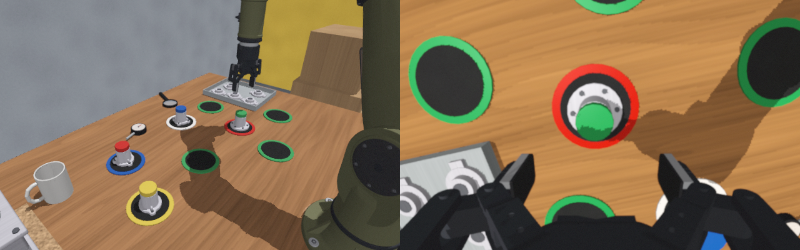

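The pictures show yellow upright on the yellow station and the green plug under the gripper. Next is green, to the left-most green station.

Call:
servo_tool:
  targets:
    - {"claw": 85,"dx": -0.5,"dy": 0,"dz": -20,"ax": 0,"ay": 0,"az": 0}
    - {"claw": 85,"dx": 0,"dy": 0,"dz": -25,"ax": 0,"ay": 0,"az": 0}
    - {"claw": 85,"dx": 0,"dy": 0,"dz": -25,"ax": 0,"ay": 0,"az": 0}
    - {"claw": 85,"dx": 0,"dy": 0,"dz": -20,"ax": 0,"ay": 0,"az": 0}
    - {"claw": 85,"dx": 0,"dy": 0,"dz": -10,"ax": 0,"ay": 0,"az": 0}

```text
t: 17.22
tcp_pos: [458.6, -270.8, 22.2]
tool_rot: [-0.001, 0.114, 0.993, 0.001]
wrist_force: [-0.7, 0.0, -0.4]
finger_gap: 85.1
grasp_force: 0.0
```

Call:
servo_tool:
  targets:
    - {"claw": 85,"dx": 0,"dy": 0,"dz": 0,"ax": 0,"ay": 0,"az": 0}
    - {"claw": 85,"dx": 0,"dy": 0,"dz": 0,"ax": 0,"ay": 0,"az": 0}
    - {"claw": 85,"dx": 0,"dy": 0,"dz": 0,"ax": 0,"ay": 0,"az": 0}
    - {"claw": 70,"dx": 0,"dy": 0,"dz": 0,"ax": 0,"ay": 0,"az": 0}
    - {"claw": 60,"dx": 0,"dy": 0,"dz": 0,"ax": 0,"ay": 0,"az": 0}

```text
t: 17.63
tcp_pos: [460.2, -272.3, 25.4]
tool_rot: [0.001, 0.115, 0.993, -0.0]
wrist_force: [0.1, -0.1, -0.0]
finger_gap: 63.3
grasp_force: 0.0
```

Call:
servo_tool:
  targets:
    - {"claw": 54,"dx": 0,"dy": 0,"dz": 0,"ax": 0,"ay": 0,"az": 0}
    - {"claw": 50,"dx": 0,"dy": 0,"dz": 0,"ax": 0,"ay": 0,"az": 0}
    - {"claw": 46,"dx": 0,"dy": 0,"dz": 0,"ax": 0,"ay": 0,"az": 0}
    - {"claw": 42,"dx": 0,"dy": 0,"dz": 0,"ax": 0,"ay": 0,"az": 0}
    - {"claw": 36,"dx": 0,"dy": 0,"dz": 0,"ax": 0,"ay": 0,"az": 0}

```text
t: 18.05
tcp_pos: [459.6, -272.2, 25.0]
tool_rot: [0.0, 0.115, 0.993, -0.0]
wrist_force: [-1.9, 0.3, 7.1]
finger_gap: 42.1
grasp_force: 49.7
```

Call:
servo_tool:
  targets:
    - {"claw": 30,"dx": 0,"dy": 0,"dz": 0,"ax": 0,"ay": 0,"az": 0}
    - {"claw": 30,"dx": 0,"dy": 0,"dz": 0,"ax": 0,"ay": 0,"az": 0}
    - {"claw": 30,"dx": 0,"dy": 0,"dz": 0,"ax": 0,"ay": 0,"az": 0}
    - {"claw": 30,"dx": 0,"dy": 0,"dz": 0,"ax": 0,"ay": 0,"az": 0}
    - {"claw": 30,"dx": 0,"dy": 0,"dz": 5,"ax": 0,"ay": 0,"az": 0}

```text
t: 18.47
tcp_pos: [458.9, -271.7, 28.9]
tool_rot: [-0.001, 0.115, 0.993, 0.0]
wrist_force: [0.5, 0.1, -3.4]
finger_gap: 42.3
grasp_force: 51.0
```

Call:
servo_tool:
  targets:
    - {"claw": 30,"dx": 0,"dy": 0,"dz": 15,"ax": 0,"ay": 0,"az": 0}
    - {"claw": 30,"dx": 0,"dy": 0,"dz": 25,"ax": 0,"ay": 0,"az": 0}
    - {"claw": 30,"dx": 0,"dy": 0,"dz": 25,"ax": 0,"ay": 0,"az": 0}
    - {"claw": 30,"dx": 0,"dy": 0,"dz": 20,"ax": 0,"ay": 0,"az": 0}
    - {"claw": 30,"dx": 0,"dy": 0,"dz": 10,"ax": 0,"ay": 0,"az": 0}

```text
t: 18.88
tcp_pos: [460.1, -272.3, 126.6]
tool_rot: [0.001, 0.115, 0.993, -0.0]
wrist_force: [0.0, 0.3, -3.7]
finger_gap: 41.9
grasp_force: 51.3
```

Call:
servo_tool:
  targets:
    - {"claw": 30,"dx": -0.5,"dy": 12,"dz": 0,"ax": 0,"ay": 0,"az": 0}
    - {"claw": 30,"dx": -0.5,"dy": 22,"dz": 0,"ax": 0,"ay": 0,"az": 0}
    - {"claw": 30,"dx": -0.5,"dy": 30,"dz": 0,"ax": 0,"ay": 0,"az": 0}
    - {"claw": 30,"dx": -0.5,"dy": 32,"dz": 0,"ax": 0,"ay": 0,"az": 0}
    - {"claw": 30,"dx": -0.5,"dy": 32,"dz": 0,"ax": 0,"ay": 0,"az": 0}

```text
t: 19.3
tcp_pos: [455.5, -141.7, 122.8]
tool_rot: [-0.001, 0.115, 0.993, 0.0]
wrist_force: [1.3, 1.0, -2.0]
finger_gap: 41.8
grasp_force: 51.4
```

Call:
servo_tool:
  targets:
    - {"claw": 30,"dx": -0.5,"dy": 32,"dz": 0,"ax": 0,"ay": 0,"az": 0}
    - {"claw": 30,"dx": -0.5,"dy": 32,"dz": 0,"ax": 0,"ay": 0,"az": 0}
    - {"claw": 30,"dx": -0.5,"dy": 32,"dz": 0,"ax": 0,"ay": 0,"az": 0}
    - {"claw": 30,"dx": -0.5,"dy": 26,"dz": 0,"ax": 0,"ay": 0,"az": 0}
    - {"claw": 30,"dx": -0.5,"dy": 16.5,"dz": 0,"ax": 0,"ay": 0,"az": 0}

```text
t: 19.72
tcp_pos: [452.7, -1.3, 123.0]
tool_rot: [-0.001, 0.113, 0.994, 0.001]
wrist_force: [0.3, 0.1, -3.3]
finger_gap: 42.2
grasp_force: 51.5
```

Call:
servo_tool:
  targets:
    - {"claw": 30,"dx": 0,"dy": 0,"dz": 0,"ax": 0,"ay": 0,"az": 0}
    - {"claw": 30,"dx": 0,"dy": 0,"dz": 0,"ax": 0,"ay": 0,"az": 0}
    - {"claw": 30,"dx": 0,"dy": 0,"dz": 0,"ax": 0,"ay": 0,"az": 0}
    - {"claw": 30,"dx": 0,"dy": 0,"dz": -10,"ax": 0,"ay": 0,"az": 0}
    - {"claw": 30,"dx": 0,"dy": 0,"dz": -20,"ax": 0,"ay": 0,"az": 0}

```text
t: 20.13
tcp_pos: [455.7, -6.6, 95.1]
tool_rot: [0.002, 0.116, 0.993, -0.0]
wrist_force: [0.3, 0.3, -3.6]
finger_gap: 42.1
grasp_force: 51.5
```

Call:
servo_tool:
  targets:
    - {"claw": 30,"dx": 0,"dy": 0,"dz": -25,"ax": 0,"ay": 0,"az": 0}
    - {"claw": 30,"dx": 0,"dy": 0,"dz": -20,"ax": 0,"ay": 0,"az": 0}
    - {"claw": 30,"dx": 0,"dy": 0,"dz": -10,"ax": 0,"ay": 0,"az": 0}
    - {"claw": 30,"dx": 0,"dy": 0,"dz": -5,"ax": 0,"ay": 0,"az": 0}
    - {"claw": 30,"dx": 0,"dy": 0,"dz": -3,"ax": 0,"ay": 0,"az": 0}

```text
t: 20.55
tcp_pos: [453.9, -6.4, 30.4]
tool_rot: [-0.001, 0.115, 0.993, -0.0]
wrist_force: [0.4, -0.5, -2.7]
finger_gap: 42.4
grasp_force: 51.5
```

Call:
servo_tool:
  targets:
    - {"claw": 30,"dx": 0,"dy": 0,"dz": -2,"ax": 0,"ay": 0,"az": 0}
    - {"claw": 30,"dx": 0,"dy": 0,"dz": -1,"ax": 0,"ay": 0,"az": 0}
    - {"claw": 30,"dx": 0,"dy": 0,"dz": -1,"ax": 0,"ay": 0,"az": 0}
    - {"claw": 30,"dx": 0,"dy": 0,"dz": -1,"ax": 0,"ay": 0,"az": 0}
    - {"claw": 30,"dx": 0,"dy": 0,"dz": -0.5,"ax": 0,"ay": 0,"az": 0}

```text
t: 20.97
tcp_pos: [454.8, -5.5, 26.1]
tool_rot: [0.0, 0.115, 0.993, 0.0]
wrist_force: [-0.5, -0.4, -3.3]
finger_gap: 41.9
grasp_force: 51.5
```

Call:
servo_tool:
  targets:
    - {"claw": 30,"dx": 0,"dy": 0,"dz": -0.5,"ax": 0,"ay": 0,"az": 0}
    - {"claw": 30,"dx": 0,"dy": 0,"dz": -0.5,"ax": 0,"ay": 0,"az": 0}
    - {"claw": 30,"dx": 0,"dy": 0,"dz": -0.5,"ax": 0,"ay": 0,"az": 0}
    - {"claw": 30,"dx": 0,"dy": 0,"dz": 0,"ax": 0,"ay": 0,"az": 0}
    - {"claw": 30,"dx": 0,"dy": 0,"dz": 0,"ax": 0,"ay": 0,"az": 0}

```text
t: 21.38
tcp_pos: [454.7, -5.4, 24.9]
tool_rot: [0.0, 0.115, 0.993, -0.0]
wrist_force: [-1.8, 0.6, 5.9]
finger_gap: 42.2
grasp_force: 52.6
```

Call:
servo_tool:
  targets:
    - {"claw": 43,"dx": 0,"dy": 0,"dz": 0,"ax": 0,"ay": 0,"az": 0}
    - {"claw": 45,"dx": 0,"dy": 0,"dz": 0,"ax": 0,"ay": 0,"az": 0}
    - {"claw": 50,"dx": 0,"dy": 0,"dz": 0,"ax": 0,"ay": 0,"az": 0}
    - {"claw": 60,"dx": 0,"dy": 0,"dz": 0,"ax": 0,"ay": 0,"az": 0}
    - {"claw": 85,"dx": 0,"dy": 0,"dz": 0,"ax": 0,"ay": 0,"az": 0}

```text
t: 21.8
tcp_pos: [454.6, -5.4, 24.2]
tool_rot: [0.0, 0.115, 0.993, -0.0]
wrist_force: [-0.3, -0.3, -0.3]
finger_gap: 70.6
grasp_force: 0.0
```

Call:
servo_tool:
  targets:
    - {"claw": 85,"dx": 0,"dy": 0,"dz": 0,"ax": 0,"ay": 0,"az": 0}
    - {"claw": 85,"dx": 0,"dy": 0,"dz": 0,"ax": 0,"ay": 0,"az": 0}
    - {"claw": 85,"dx": 0,"dy": 0,"dz": 5,"ax": 0,"ay": 0,"az": 0}
    - {"claw": 85,"dx": 0,"dy": 0,"dz": 15,"ax": 0,"ay": 0,"az": 0}
    - {"claw": 85,"dx": 0,"dy": 0,"dz": 20,"ax": 0,"ay": 0,"az": 0}

```text
t: 22.22
tcp_pos: [453.4, -5.4, 64.0]
tool_rot: [-0.001, 0.115, 0.993, -0.0]
wrist_force: [0.4, -0.6, -0.6]
finger_gap: 85.2
grasp_force: 0.0
```

Call:
servo_tool:
  targets:
    - {"claw": 85,"dx": 0,"dy": 0,"dz": 25,"ax": 0,"ay": 0,"az": 0}
    - {"claw": 85,"dx": 0,"dy": 0,"dz": 25,"ax": 0,"ay": 0,"az": 0}
    - {"claw": 85,"dx": 0,"dy": 0,"dz": 10,"ax": 0,"ay": 0,"az": 0}
    - {"claw": 85,"dx": 0,"dy": 0,"dz": 0,"ax": 0,"ay": 0,"az": 0}
    - {"claw": 85,"dx": 0,"dy": 0,"dz": 0,"ax": 0,"ay": 0,"az": 0}

```text
t: 22.63
tcp_pos: [454.7, -5.5, 124.8]
tool_rot: [0.001, 0.115, 0.993, 0.0]
wrist_force: [-0.3, 0.2, -0.5]
finger_gap: 84.8
grasp_force: 0.0
```

Call:
servo_tool:
  targets:
    - {"claw": 85,"dx": 8,"dy": 7,"dz": 0,"ax": 0,"ay": 0,"az": 0}
    - {"claw": 85,"dx": 16,"dy": 14,"dz": 0,"ax": 0,"ay": 0,"az": 0}
    - {"claw": 85,"dx": 20,"dy": 17,"dz": 0,"ax": 0,"ay": 0,"az": 0}
    - {"claw": 85,"dx": 21,"dy": 18,"dz": 0,"ax": 0,"ay": 0,"az": 0}
    - {"claw": 85,"dx": 21,"dy": 18,"dz": 0,"ax": 0,"ay": 0,"az": 0}

```text
t: 23.05
tcp_pos: [541.1, 69.9, 122.9]
tool_rot: [-0.001, 0.115, 0.993, -0.0]
wrist_force: [-0.3, -0.0, -0.4]
finger_gap: 85.1
grasp_force: 0.0
```

Call:
servo_tool:
  targets:
    - {"claw": 85,"dx": 21,"dy": 18,"dz": 0,"ax": 0,"ay": 0,"az": 0}
    - {"claw": 85,"dx": 21,"dy": 18,"dz": 0,"ax": 0,"ay": 0,"az": 0}
    - {"claw": 85,"dx": 21,"dy": 18,"dz": 0,"ax": 0,"ay": 0,"az": 0}
    - {"claw": 85,"dx": 20,"dy": 17,"dz": 0,"ax": 0,"ay": 0,"az": 0}
    - {"claw": 85,"dx": 18,"dy": 15,"dz": 0,"ax": 0,"ay": 0,"az": 0}

```text
t: 23.47
tcp_pos: [642.1, 156.8, 122.2]
tool_rot: [-0.001, 0.114, 0.993, -0.0]
wrist_force: [0.0, 0.7, 0.4]
finger_gap: 84.9
grasp_force: 0.0
```

Call:
servo_tool:
  targets:
    - {"claw": 85,"dx": 0,"dy": 0,"dz": 0,"ax": 0,"ay": 0,"az": 0}
    - {"claw": 85,"dx": 0,"dy": 0,"dz": 0,"ax": 0,"ay": 0,"az": 0}
    - {"claw": 85,"dx": 0,"dy": 0,"dz": 0,"ax": 0,"ay": 0,"az": 0}
    - {"claw": 85,"dx": 0,"dy": 0,"dz": 0,"ax": 0,"ay": 0,"az": 0}
    - {"claw": 85,"dx": 0,"dy": 0,"dz": 0,"ax": 0,"ay": 0,"az": 0}

```text
t: 23.88
tcp_pos: [640.9, 153.6, 124.1]
tool_rot: [-0.0, 0.115, 0.993, -0.0]
wrist_force: [-0.1, 0.4, -0.0]
finger_gap: 85.0
grasp_force: 0.0
```

Run:
```python
from h import *
s=ctrl.observe(); print(s['t'],s['tcp_pos'],s['tool_rot'],s['q'])
a,_=shot('side','s5.png'); im,c=shot('wrist','w5.png')
cv2.imwrite('pics/c5.png',np.hstack([cv2.resize(a,(400,250)),cv2.resize(im,(400,250))]))
h=cv2.cvtColor(im,cv2.COLOR_BGR2HSV)
m=cv2.inRange(h,(0,150,70),(6,255,255))|cv2.inRange(h,(172,150,70),(180,255,255))
for k in cv2.findContours(m,cv2.RETR_EXTERNAL,cv2.CHAIN_APPROX_NONE)[0]:
  if cv2.contourArea(k)>500:
    e=cv2.fitEllipse(k); print(e, ray(c,*e[0],69))
```

```text
23.8833 [640.93700065 153.64700117 124.09495311] [-3.10069271e-04  1.15135644e-01  9.93349666e-01 -3.59583241e-04] [-0.21207448  0.62076135 -0.10461105  1.51230698  0.07212607  1.01314339
  1.00447049]
((313.5215759277344, 194.23208618164062), (59.242584228515625, 60.11766815185547), 92.54497528076172) [638.10226596 154.12112859]
```

View pics/c5.png

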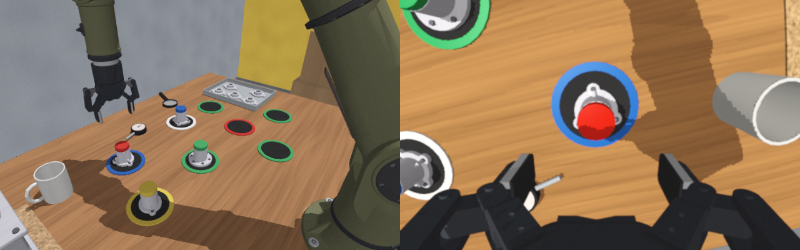

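The pictures show green upright on the green station and the red plug under the gripper. The mug, at the right of the wrist view, is clear of the fingers. I'll pick up red.

Call:
servo_tool:
  targets:
    - {"claw": 85,"dx": -1,"dy": 0,"dz": -20,"ax": 0,"ay": 0,"az": 0}
    - {"claw": 85,"dx": 0,"dy": 0,"dz": -25,"ax": 0,"ay": 0,"az": 0}
    - {"claw": 85,"dx": 0,"dy": 0,"dz": -25,"ax": 0,"ay": 0,"az": 0}
    - {"claw": 85,"dx": 0,"dy": 0,"dz": -20,"ax": 0,"ay": 0,"az": 0}
    - {"claw": 85,"dx": 0,"dy": 0,"dz": -10,"ax": 0,"ay": 0,"az": 0}

```text
t: 24.4
tcp_pos: [638.9, 153.8, 21.9]
tool_rot: [-0.002, 0.115, 0.993, -0.001]
wrist_force: [-0.3, -0.3, -0.5]
finger_gap: 85.0
grasp_force: 0.0
```

Call:
servo_tool:
  targets:
    - {"claw": 85,"dx": 0,"dy": 0,"dz": 0,"ax": 0,"ay": 0,"az": 0}
    - {"claw": 85,"dx": 0,"dy": 0,"dz": 0,"ax": 0,"ay": 0,"az": 0}
    - {"claw": 85,"dx": 0,"dy": 0,"dz": 0,"ax": 0,"ay": 0,"az": 0}
    - {"claw": 70,"dx": 0,"dy": 0,"dz": 0,"ax": 0,"ay": 0,"az": 0}
    - {"claw": 60,"dx": 0,"dy": 0,"dz": 0,"ax": 0,"ay": 0,"az": 0}

```text
t: 24.82
tcp_pos: [641.3, 154.7, 25.7]
tool_rot: [0.001, 0.115, 0.993, 0.0]
wrist_force: [-0.4, -0.2, 1.1]
finger_gap: 63.6
grasp_force: 0.0
```

Call:
servo_tool:
  targets:
    - {"claw": 54,"dx": 0,"dy": 0,"dz": 0,"ax": 0,"ay": 0,"az": 0}
    - {"claw": 50,"dx": 0,"dy": 0,"dz": 0,"ax": 0,"ay": 0,"az": 0}
    - {"claw": 46,"dx": 0,"dy": 0,"dz": 0,"ax": 0,"ay": 0,"az": 0}
    - {"claw": 42,"dx": 0,"dy": 0,"dz": 0,"ax": 0,"ay": 0,"az": 0}
    - {"claw": 36,"dx": 0,"dy": 0,"dz": 0,"ax": 0,"ay": 0,"az": 0}

```text
t: 25.23
tcp_pos: [640.6, 154.3, 24.9]
tool_rot: [0.0, 0.115, 0.993, -0.0]
wrist_force: [-1.4, -1.2, 5.3]
finger_gap: 42.4
grasp_force: 50.0
```

Call:
servo_tool:
  targets:
    - {"claw": 30,"dx": 0,"dy": 0,"dz": 0,"ax": 0,"ay": 0,"az": 0}
    - {"claw": 30,"dx": 0,"dy": 0,"dz": 0,"ax": 0,"ay": 0,"az": 0}
    - {"claw": 30,"dx": 0,"dy": 0,"dz": 0,"ax": 0,"ay": 0,"az": 0}
    - {"claw": 30,"dx": 0,"dy": 0,"dz": 0,"ax": 0,"ay": 0,"az": 0}
    - {"claw": 30,"dx": 0,"dy": 0,"dz": 5,"ax": 0,"ay": 0,"az": 0}

```text
t: 25.65
tcp_pos: [639.8, 154.3, 28.6]
tool_rot: [-0.001, 0.115, 0.993, -0.0]
wrist_force: [-0.9, -0.6, -2.1]
finger_gap: 41.8
grasp_force: 50.8
```

Call:
servo_tool:
  targets:
    - {"claw": 30,"dx": 0,"dy": 0,"dz": 15,"ax": 0,"ay": 0,"az": 0}
    - {"claw": 30,"dx": 0,"dy": 0,"dz": 25,"ax": 0,"ay": 0,"az": 0}
    - {"claw": 30,"dx": 0,"dy": 0,"dz": 25,"ax": 0,"ay": 0,"az": 0}
    - {"claw": 30,"dx": 0,"dy": 0,"dz": 20,"ax": 0,"ay": 0,"az": 0}
    - {"claw": 30,"dx": 0,"dy": 0,"dz": 10,"ax": 0,"ay": 0,"az": 0}

```text
t: 26.07
tcp_pos: [641.5, 155.0, 127.1]
tool_rot: [0.002, 0.115, 0.993, 0.001]
wrist_force: [0.8, 0.0, -2.2]
finger_gap: 42.5
grasp_force: 51.0
```

Call:
servo_tool:
  targets:
    - {"claw": 30,"dx": -4,"dy": -10,"dz": 0,"ax": 0,"ay": 0,"az": 0}
    - {"claw": 30,"dx": -9,"dy": -22,"dz": 0,"ax": 0,"ay": 0,"az": 0}
    - {"claw": 30,"dx": -13,"dy": -31,"dz": 0,"ax": 0,"ay": 0,"az": 0}
    - {"claw": 30,"dx": -13,"dy": -31,"dz": 0,"ax": 0,"ay": 0,"az": 0}
    - {"claw": 30,"dx": -13,"dy": -31,"dz": 0,"ax": 0,"ay": 0,"az": 0}

```text
t: 26.48
tcp_pos: [586.2, 27.6, 122.4]
tool_rot: [-0.001, 0.115, 0.993, -0.001]
wrist_force: [0.5, -0.6, -1.9]
finger_gap: 42.1
grasp_force: 51.1
```

Call:
servo_tool:
  targets:
    - {"claw": 30,"dx": -13,"dy": -31,"dz": 0,"ax": 0,"ay": 0,"az": 0}
    - {"claw": 30,"dx": -13,"dy": -31,"dz": 0,"ax": 0,"ay": 0,"az": 0}
    - {"claw": 30,"dx": -13,"dy": -31,"dz": 0,"ax": 0,"ay": 0,"az": 0}
    - {"claw": 30,"dx": -13,"dy": -31,"dz": 0,"ax": 0,"ay": 0,"az": 0}
    - {"claw": 30,"dx": -13,"dy": -31,"dz": 0,"ax": 0,"ay": 0,"az": 0}

```text
t: 26.9
tcp_pos: [520.9, -127.3, 122.8]
tool_rot: [-0.001, 0.115, 0.993, -0.0]
wrist_force: [0.1, -0.4, -2.6]
finger_gap: 42.2
grasp_force: 51.1
```

Call:
servo_tool:
  targets:
    - {"claw": 30,"dx": -13.5,"dy": -31,"dz": 0,"ax": 0,"ay": 0,"az": 0}
    - {"claw": 30,"dx": -13.5,"dy": -31,"dz": 0,"ax": 0,"ay": 0,"az": 0}
    - {"claw": 30,"dx": -13.5,"dy": -31,"dz": 0,"ax": 0,"ay": 0,"az": 0}
    - {"claw": 30,"dx": -13.5,"dy": -31,"dz": 0,"ax": 0,"ay": 0,"az": 0}
    - {"claw": 30,"dx": -10.6,"dy": -22,"dz": 0,"ax": 0,"ay": 0,"az": 0}

```text
t: 27.32
tcp_pos: [455.3, -274.6, 122.8]
tool_rot: [-0.002, 0.116, 0.993, -0.0]
wrist_force: [-0.2, -0.6, -1.3]
finger_gap: 41.8
grasp_force: 51.1
```

Call:
servo_tool:
  targets:
    - {"claw": 30,"dx": 0,"dy": 0,"dz": 0,"ax": 0,"ay": 0,"az": 0}
    - {"claw": 30,"dx": 0,"dy": 0,"dz": 0,"ax": 0,"ay": 0,"az": 0}
    - {"claw": 30,"dx": 0,"dy": 0,"dz": 0,"ax": 0,"ay": 0,"az": 0}
    - {"claw": 30,"dx": 0,"dy": 0,"dz": -10,"ax": 0,"ay": 0,"az": 0}
    - {"claw": 30,"dx": 0,"dy": 0,"dz": -20,"ax": 0,"ay": 0,"az": 0}

```text
t: 27.73
tcp_pos: [460.7, -270.8, 95.0]
tool_rot: [0.002, 0.114, 0.994, -0.0]
wrist_force: [0.0, -0.5, -2.6]
finger_gap: 41.8
grasp_force: 51.2
```

Call:
servo_tool:
  targets:
    - {"claw": 30,"dx": 0,"dy": 0,"dz": -25,"ax": 0,"ay": 0,"az": 0}
    - {"claw": 30,"dx": 0,"dy": 0,"dz": -20,"ax": 0,"ay": 0,"az": 0}
    - {"claw": 30,"dx": 0,"dy": 0,"dz": -10,"ax": 0,"ay": 0,"az": 0}
    - {"claw": 30,"dx": 0,"dy": 0,"dz": -5,"ax": 0,"ay": 0,"az": 0}
    - {"claw": 30,"dx": 0,"dy": 0,"dz": -3,"ax": 0,"ay": 0,"az": 0}

```text
t: 28.15
tcp_pos: [459.0, -270.6, 30.5]
tool_rot: [-0.0, 0.114, 0.993, 0.0]
wrist_force: [0.0, 0.5, -1.8]
finger_gap: 42.2
grasp_force: 51.2
```

Call:
servo_tool:
  targets:
    - {"claw": 30,"dx": 0,"dy": 0,"dz": -2,"ax": 0,"ay": 0,"az": 0}
    - {"claw": 30,"dx": 0,"dy": 0,"dz": -1,"ax": 0,"ay": 0,"az": 0}
    - {"claw": 30,"dx": 0,"dy": 0,"dz": -1,"ax": 0,"ay": 0,"az": 0}
    - {"claw": 30,"dx": 0,"dy": 0,"dz": -1,"ax": 0,"ay": 0,"az": 0}
    - {"claw": 30,"dx": 0,"dy": 0,"dz": -0.5,"ax": 0,"ay": 0,"az": 0}

```text
t: 28.57
tcp_pos: [459.1, -271.7, 26.2]
tool_rot: [0.0, 0.115, 0.993, -0.0]
wrist_force: [-0.4, 0.2, -1.8]
finger_gap: 42.4
grasp_force: 51.2
```

Call:
servo_tool:
  targets:
    - {"claw": 30,"dx": 0,"dy": 0,"dz": -0.5,"ax": 0,"ay": 0,"az": 0}
    - {"claw": 30,"dx": 0,"dy": 0,"dz": -0.5,"ax": 0,"ay": 0,"az": 0}
    - {"claw": 30,"dx": 0,"dy": 0,"dz": -0.5,"ax": 0,"ay": 0,"az": 0}
    - {"claw": 30,"dx": 0,"dy": 0,"dz": 0,"ax": 0,"ay": 0,"az": 0}
    - {"claw": 30,"dx": 0,"dy": 0,"dz": 0,"ax": 0,"ay": 0,"az": 0}

```text
t: 28.98
tcp_pos: [459.0, -271.5, 24.9]
tool_rot: [0.0, 0.115, 0.993, -0.0]
wrist_force: [-1.0, 1.2, 5.9]
finger_gap: 42.2
grasp_force: 52.0
```

Call:
servo_tool:
  targets:
    - {"claw": 43,"dx": 0,"dy": 0,"dz": 0,"ax": 0,"ay": 0,"az": 0}
    - {"claw": 45,"dx": 0,"dy": 0,"dz": 0,"ax": 0,"ay": 0,"az": 0}
    - {"claw": 50,"dx": 0,"dy": 0,"dz": 0,"ax": 0,"ay": 0,"az": 0}
    - {"claw": 60,"dx": 0,"dy": 0,"dz": 0,"ax": 0,"ay": 0,"az": 0}
    - {"claw": 85,"dx": 0,"dy": 0,"dz": 0,"ax": 0,"ay": 0,"az": 0}

```text
t: 29.4
tcp_pos: [459.0, -271.5, 24.2]
tool_rot: [0.0, 0.115, 0.993, -0.0]
wrist_force: [-0.4, 0.5, 0.6]
finger_gap: 70.3
grasp_force: 0.0
```

Call:
servo_tool:
  targets:
    - {"claw": 85,"dx": 0,"dy": 0,"dz": 0,"ax": 0,"ay": 0,"az": 0}
    - {"claw": 85,"dx": 0,"dy": 0,"dz": 0,"ax": 0,"ay": 0,"az": 0}
    - {"claw": 85,"dx": 0,"dy": 0,"dz": 5,"ax": 0,"ay": 0,"az": 0}
    - {"claw": 85,"dx": 0,"dy": 0,"dz": 15,"ax": 0,"ay": 0,"az": 0}
    - {"claw": 85,"dx": 0,"dy": 0,"dz": 20,"ax": 0,"ay": 0,"az": 0}

```text
t: 29.82
tcp_pos: [457.9, -270.9, 63.8]
tool_rot: [-0.001, 0.115, 0.993, 0.001]
wrist_force: [0.1, 0.5, -0.5]
finger_gap: 84.8
grasp_force: 0.0
```

Call:
servo_tool:
  targets:
    - {"claw": 85,"dx": 0,"dy": 0,"dz": 25,"ax": 0,"ay": 0,"az": 0}
    - {"claw": 85,"dx": 0,"dy": 0,"dz": 25,"ax": 0,"ay": 0,"az": 0}
    - {"claw": 85,"dx": 0,"dy": 0,"dz": 10,"ax": 0,"ay": 0,"az": 0}
    - {"claw": 85,"dx": 0,"dy": 0,"dz": 0,"ax": 0,"ay": 0,"az": 0}
    - {"claw": 85,"dx": 0,"dy": 0,"dz": 0,"ax": 0,"ay": 0,"az": 0}

```text
t: 30.23
tcp_pos: [458.9, -271.5, 124.3]
tool_rot: [0.0, 0.115, 0.993, -0.0]
wrist_force: [-0.2, -0.3, -0.3]
finger_gap: 84.8
grasp_force: 0.0
```

Call:
servo_tool:
  targets:
    - {"claw": 85,"dx": 9,"dy": 5,"dz": 0,"ax": 0,"ay": 0,"az": 0}
    - {"claw": 85,"dx": 18,"dy": 10,"dz": 0,"ax": 0,"ay": 0,"az": 0}
    - {"claw": 85,"dx": 23,"dy": 13,"dz": 0,"ax": 0,"ay": 0,"az": 0}
    - {"claw": 85,"dx": 23,"dy": 13,"dz": 0,"ax": 0,"ay": 0,"az": 0}
    - {"claw": 85,"dx": 23,"dy": 13,"dz": 0,"ax": 0,"ay": 0,"az": 0}

```text
t: 30.65
tcp_pos: [555.7, -215.9, 122.4]
tool_rot: [-0.001, 0.115, 0.993, 0.0]
wrist_force: [0.7, -0.8, 0.0]
finger_gap: 85.3
grasp_force: 0.0
```

Call:
servo_tool:
  targets:
    - {"claw": 85,"dx": 23,"dy": 13,"dz": 0,"ax": 0,"ay": 0,"az": 0}
    - {"claw": 85,"dx": 23,"dy": 13,"dz": 0,"ax": 0,"ay": 0,"az": 0}
    - {"claw": 85,"dx": 23,"dy": 13,"dz": 0,"ax": 0,"ay": 0,"az": 0}
    - {"claw": 85,"dx": 23,"dy": 13,"dz": 0,"ax": 0,"ay": 0,"az": 0}
    - {"claw": 85,"dx": 20,"dy": 13.5,"dz": 0,"ax": 0,"ay": 0,"az": 0}

```text
t: 31.07
tcp_pos: [668.0, -150.0, 121.8]
tool_rot: [-0.001, 0.114, 0.993, 0.0]
wrist_force: [0.0, -0.2, -0.2]
finger_gap: 85.1
grasp_force: 0.0
```

Call:
servo_tool:
  targets:
    - {"claw": 85,"dx": 0,"dy": 0,"dz": 0,"ax": 0,"ay": 0,"az": 0}
    - {"claw": 85,"dx": 0,"dy": 0,"dz": 0,"ax": 0,"ay": 0,"az": 0}
    - {"claw": 85,"dx": 0,"dy": 0,"dz": 0,"ax": 0,"ay": 0,"az": 0}
    - {"claw": 85,"dx": 0,"dy": 0,"dz": 0,"ax": 0,"ay": 0,"az": 0}
    - {"claw": 85,"dx": 0,"dy": 0,"dz": 0,"ax": 0,"ay": 0,"az": 0}

```text
t: 31.48
tcp_pos: [666.0, -153.0, 124.0]
tool_rot: [-0.0, 0.115, 0.993, -0.0]
wrist_force: [-0.0, 0.3, -0.0]
finger_gap: 84.8
grasp_force: 0.0
```

Run:
```python
from h import *
s=ctrl.observe(); print(s['t'],s['tcp_pos'],s['tool_rot'],s['q'])
a,_=shot('side','s6.png'); im,c=shot('wrist','w6.png')
cv2.imwrite('pics/c6.png',np.hstack([cv2.resize(a,(400,250)),cv2.resize(im,(400,250))]))
h=cv2.cvtColor(im,cv2.COLOR_BGR2HSV)
m=cv2.inRange(h,(105,140,50),(125,255,255))
for k in cv2.findContours(m,cv2.RETR_EXTERNAL,cv2.CHAIN_APPROX_NONE)[0]:
  if cv2.contourArea(k)>500:
    e=cv2.fitEllipse(k); print(e, ray(c,*e[0],69))
```

```text
31.4833 [ 666.03630184 -152.99764629  123.95700634] [-4.49822224e-04  1.15398995e-01  9.93319073e-01 -2.98399416e-04] [ 0.23937281  0.65672063 -0.08969343  1.43837384  0.06382148  1.05019299
  1.47592241]
((315.56146240234375, 195.21868896484375), (59.90766906738281, 60.31069564819336), 118.9601821899414) [ 664.16220027 -151.30522167]
((636.3707885742188, 66.58539581298828), (97.1964340209961, 128.9814910888672), 12.220311164855957) [626.33501358  77.0044207 ]
```

View pics/c6.png

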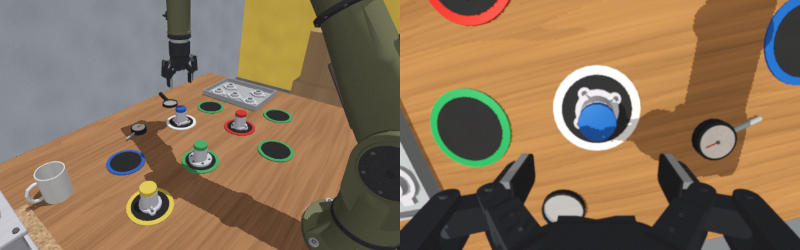

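The pictures show red, green and yellow upright on their matching stations, and blue on the white ring under the gripper, with the gauge undisturbed. Last is blue.

Call:
servo_tool:
  targets:
    - {"claw": 85,"dx": 0,"dy": 0,"dz": -20,"ax": 0,"ay": 0,"az": 0}
    - {"claw": 85,"dx": 0,"dy": 0,"dz": -25,"ax": 0,"ay": 0,"az": 0}
    - {"claw": 85,"dx": 0,"dy": 0,"dz": -25,"ax": 0,"ay": 0,"az": 0}
    - {"claw": 85,"dx": 0,"dy": 0,"dz": -20,"ax": 0,"ay": 0,"az": 0}
    - {"claw": 85,"dx": 0,"dy": 0,"dz": -10,"ax": 0,"ay": 0,"az": 0}

```text
t: 32.0
tcp_pos: [665.1, -152.1, 21.7]
tool_rot: [-0.002, 0.115, 0.993, 0.0]
wrist_force: [-0.5, -0.5, -0.9]
finger_gap: 85.0
grasp_force: 0.0
```

Call:
servo_tool:
  targets:
    - {"claw": 85,"dx": 0,"dy": 0,"dz": 0,"ax": 0,"ay": 0,"az": 0}
    - {"claw": 85,"dx": 0,"dy": 0,"dz": 0,"ax": 0,"ay": 0,"az": 0}
    - {"claw": 85,"dx": 0,"dy": 0,"dz": 0,"ax": 0,"ay": 0,"az": 0}
    - {"claw": 70,"dx": 0,"dy": 0,"dz": 0,"ax": 0,"ay": 0,"az": 0}
    - {"claw": 60,"dx": 0,"dy": 0,"dz": 0,"ax": 0,"ay": 0,"az": 0}

```text
t: 32.42
tcp_pos: [667.7, -152.1, 25.7]
tool_rot: [0.001, 0.115, 0.993, -0.0]
wrist_force: [0.5, 0.3, -0.5]
finger_gap: 63.7
grasp_force: 0.0
```

Call:
servo_tool:
  targets:
    - {"claw": 54,"dx": 0,"dy": 0,"dz": 0,"ax": 0,"ay": 0,"az": 0}
    - {"claw": 50,"dx": 0,"dy": 0,"dz": 0,"ax": 0,"ay": 0,"az": 0}
    - {"claw": 46,"dx": 0,"dy": 0,"dz": 0,"ax": 0,"ay": 0,"az": 0}
    - {"claw": 42,"dx": 0,"dy": 0,"dz": 0,"ax": 0,"ay": 0,"az": 0}
    - {"claw": 36,"dx": 0,"dy": 0,"dz": 0,"ax": 0,"ay": 0,"az": 0}

```text
t: 32.83
tcp_pos: [667.0, -152.1, 24.9]
tool_rot: [0.0, 0.115, 0.993, -0.0]
wrist_force: [-1.4, -1.7, 5.8]
finger_gap: 41.9
grasp_force: 50.1
```

Call:
servo_tool:
  targets:
    - {"claw": 30,"dx": 0,"dy": 0,"dz": 0,"ax": 0,"ay": 0,"az": 0}
    - {"claw": 30,"dx": 0,"dy": 0,"dz": 0,"ax": 0,"ay": 0,"az": 0}
    - {"claw": 30,"dx": 0,"dy": 0,"dz": 0,"ax": 0,"ay": 0,"az": 0}
    - {"claw": 30,"dx": 0,"dy": 0,"dz": 0,"ax": 0,"ay": 0,"az": 0}
    - {"claw": 30,"dx": 0,"dy": 0,"dz": 5,"ax": 0,"ay": 0,"az": 0}

```text
t: 33.25
tcp_pos: [666.1, -151.8, 28.3]
tool_rot: [-0.001, 0.115, 0.993, 0.0]
wrist_force: [0.5, 0.2, -3.0]
finger_gap: 42.2
grasp_force: 51.1
```

Call:
servo_tool:
  targets:
    - {"claw": 30,"dx": 0,"dy": 0,"dz": 15,"ax": 0,"ay": 0,"az": 0}
    - {"claw": 30,"dx": 0,"dy": 0,"dz": 25,"ax": 0,"ay": 0,"az": 0}
    - {"claw": 30,"dx": 0,"dy": 0,"dz": 25,"ax": 0,"ay": 0,"az": 0}
    - {"claw": 30,"dx": 0,"dy": 0,"dz": 20,"ax": 0,"ay": 0,"az": 0}
    - {"claw": 30,"dx": 0,"dy": 0,"dz": 10,"ax": 0,"ay": 0,"az": 0}

```text
t: 33.67
tcp_pos: [667.8, -152.1, 126.8]
tool_rot: [0.001, 0.115, 0.993, -0.0]
wrist_force: [0.6, -0.1, -3.0]
finger_gap: 42.4
grasp_force: 51.3
```

Call:
servo_tool:
  targets:
    - {"claw": 30,"dx": -3,"dy": 12,"dz": 0,"ax": 0,"ay": 0,"az": 0}
    - {"claw": 30,"dx": -3,"dy": 25,"dz": 0,"ax": 0,"ay": 0,"az": 0}
    - {"claw": 30,"dx": -3,"dy": 34,"dz": 0,"ax": 0,"ay": 0,"az": 0}
    - {"claw": 30,"dx": -3,"dy": 34,"dz": 0,"ax": 0,"ay": 0,"az": 0}
    - {"claw": 30,"dx": -3,"dy": 34,"dz": 0,"ax": 0,"ay": 0,"az": 0}

```text
t: 34.08
tcp_pos: [650.0, -10.5, 122.2]
tool_rot: [-0.002, 0.115, 0.993, 0.0]
wrist_force: [1.2, 0.2, -2.7]
finger_gap: 42.6
grasp_force: 51.3
```

Call:
servo_tool:
  targets:
    - {"claw": 30,"dx": -3,"dy": 34,"dz": 0,"ax": 0,"ay": 0,"az": 0}
    - {"claw": 30,"dx": -3,"dy": 34,"dz": 0,"ax": 0,"ay": 0,"az": 0}
    - {"claw": 30,"dx": -3,"dy": 34,"dz": 0,"ax": 0,"ay": 0,"az": 0}
    - {"claw": 30,"dx": -3,"dy": 34,"dz": 0,"ax": 0,"ay": 0,"az": 0}
    - {"claw": 30,"dx": -3,"dy": 28.7,"dz": 0,"ax": 0,"ay": 0,"az": 0}

```text
t: 34.5
tcp_pos: [634.4, 155.8, 122.2]
tool_rot: [-0.002, 0.113, 0.994, 0.0]
wrist_force: [-0.2, 0.1, -2.5]
finger_gap: 42.0
grasp_force: 51.3
```

Call:
servo_tool:
  targets:
    - {"claw": 30,"dx": 0,"dy": 0,"dz": 0,"ax": 0,"ay": 0,"az": 0}
    - {"claw": 30,"dx": 0,"dy": 0,"dz": 0,"ax": 0,"ay": 0,"az": 0}
    - {"claw": 30,"dx": 0,"dy": 0,"dz": 0,"ax": 0,"ay": 0,"az": 0}
    - {"claw": 30,"dx": 0,"dy": 0,"dz": -10,"ax": 0,"ay": 0,"az": 0}
    - {"claw": 30,"dx": 0,"dy": 0,"dz": -20,"ax": 0,"ay": 0,"az": 0}

```text
t: 34.92
tcp_pos: [638.5, 150.5, 95.3]
tool_rot: [0.002, 0.116, 0.993, 0.0]
wrist_force: [0.9, -0.5, -3.3]
finger_gap: 42.4
grasp_force: 51.5
```

Call:
servo_tool:
  targets:
    - {"claw": 30,"dx": 0,"dy": 0,"dz": -25,"ax": 0,"ay": 0,"az": 0}
    - {"claw": 30,"dx": 0,"dy": 0,"dz": -20,"ax": 0,"ay": 0,"az": 0}
    - {"claw": 30,"dx": 0,"dy": 0,"dz": -10,"ax": 0,"ay": 0,"az": 0}
    - {"claw": 30,"dx": 0,"dy": 0,"dz": -5,"ax": 0,"ay": 0,"az": 0}
    - {"claw": 30,"dx": 0,"dy": 0,"dz": -3,"ax": 0,"ay": 0,"az": 0}

```text
t: 35.33
tcp_pos: [636.7, 150.8, 30.3]
tool_rot: [-0.001, 0.115, 0.993, -0.0]
wrist_force: [-0.5, -0.4, -2.6]
finger_gap: 42.4
grasp_force: 51.5
```

Call:
servo_tool:
  targets:
    - {"claw": 30,"dx": 0,"dy": 0,"dz": -2,"ax": 0,"ay": 0,"az": 0}
    - {"claw": 30,"dx": 0,"dy": 0,"dz": -1,"ax": 0,"ay": 0,"az": 0}
    - {"claw": 30,"dx": 0,"dy": 0,"dz": -1,"ax": 0,"ay": 0,"az": 0}
    - {"claw": 30,"dx": 0,"dy": 0,"dz": -1,"ax": 0,"ay": 0,"az": 0}
    - {"claw": 30,"dx": 0,"dy": 0,"dz": -0.5,"ax": 0,"ay": 0,"az": 0}

```text
t: 35.75
tcp_pos: [637.2, 151.9, 26.3]
tool_rot: [0.0, 0.115, 0.993, 0.0]
wrist_force: [0.0, 0.1, -3.4]
finger_gap: 42.1
grasp_force: 51.5
```

Call:
servo_tool:
  targets:
    - {"claw": 30,"dx": 0,"dy": 0,"dz": -0.5,"ax": 0,"ay": 0,"az": 0}
    - {"claw": 30,"dx": 0,"dy": 0,"dz": -0.5,"ax": 0,"ay": 0,"az": 0}
    - {"claw": 30,"dx": 0,"dy": 0,"dz": -0.5,"ax": 0,"ay": 0,"az": 0}
    - {"claw": 30,"dx": 0,"dy": 0,"dz": 0,"ax": 0,"ay": 0,"az": 0}
    - {"claw": 30,"dx": 0,"dy": 0,"dz": 0,"ax": 0,"ay": 0,"az": 0}

```text
t: 36.17
tcp_pos: [637.1, 151.8, 24.9]
tool_rot: [0.0, 0.115, 0.993, 0.0]
wrist_force: [-2.1, 0.8, 5.2]
finger_gap: 42.2
grasp_force: 52.2
```

Call:
servo_tool:
  targets:
    - {"claw": 43,"dx": 0,"dy": 0,"dz": 0,"ax": 0,"ay": 0,"az": 0}
    - {"claw": 45,"dx": 0,"dy": 0,"dz": 0,"ax": 0,"ay": 0,"az": 0}
    - {"claw": 50,"dx": 0,"dy": 0,"dz": 0,"ax": 0,"ay": 0,"az": 0}
    - {"claw": 60,"dx": 0,"dy": 0,"dz": 0,"ax": 0,"ay": 0,"az": 0}
    - {"claw": 85,"dx": 0,"dy": 0,"dz": 0,"ax": 0,"ay": 0,"az": 0}

```text
t: 36.58
tcp_pos: [636.9, 151.8, 24.1]
tool_rot: [-0.0, 0.115, 0.993, 0.0]
wrist_force: [0.0, 0.0, -0.8]
finger_gap: 70.5
grasp_force: 0.0
```

Call:
servo_tool:
  targets:
    - {"claw": 85,"dx": 0,"dy": 0,"dz": 0,"ax": 0,"ay": 0,"az": 0}
    - {"claw": 85,"dx": 0,"dy": 0,"dz": 0,"ax": 0,"ay": 0,"az": 0}
    - {"claw": 85,"dx": 0,"dy": 0,"dz": 5,"ax": 0,"ay": 0,"az": 0}
    - {"claw": 85,"dx": 0,"dy": 0,"dz": 15,"ax": 0,"ay": 0,"az": 0}
    - {"claw": 85,"dx": 0,"dy": 0,"dz": 20,"ax": 0,"ay": 0,"az": 0}

```text
t: 37.0
tcp_pos: [635.7, 151.4, 63.4]
tool_rot: [-0.002, 0.115, 0.993, -0.001]
wrist_force: [0.3, -0.3, 0.2]
finger_gap: 85.1
grasp_force: 0.0
```

Call:
servo_tool:
  targets:
    - {"claw": 85,"dx": 0,"dy": 0,"dz": 25,"ax": 0,"ay": 0,"az": 0}
    - {"claw": 85,"dx": 0,"dy": 0,"dz": 30,"ax": 0,"ay": 0,"az": 0}
    - {"claw": 85,"dx": 0,"dy": 0,"dz": 30,"ax": 0,"ay": 0,"az": 0}
    - {"claw": 85,"dx": 0,"dy": 0,"dz": 30,"ax": 0,"ay": 0,"az": 0}
    - {"claw": 85,"dx": 0,"dy": 0,"dz": 20,"ax": 0,"ay": 0,"az": 0}

```text
t: 37.42
tcp_pos: [637.7, 152.0, 203.1]
tool_rot: [0.002, 0.115, 0.993, 0.001]
wrist_force: [0.8, 0.1, -0.8]
finger_gap: 85.0
grasp_force: 0.0
```

Call:
servo_tool:
  targets:
    - {"claw": 85,"dx": -10,"dy": 15,"dz": 0,"ax": 0,"ay": 0,"az": 0}
    - {"claw": 85,"dx": -20,"dy": 28,"dz": 0,"ax": 0,"ay": 0,"az": 0}
    - {"claw": 85,"dx": -20,"dy": 28,"dz": 0,"ax": 0,"ay": 0,"az": 0}
    - {"claw": 85,"dx": -20,"dy": 28,"dz": 0,"ax": 0,"ay": 0,"az": 0}
    - {"claw": 85,"dx": -20,"dy": 28,"dz": 0,"ax": 0,"ay": 0,"az": 0}

```text
t: 37.83
tcp_pos: [545.9, 279.8, 199.9]
tool_rot: [0.0, 0.115, 0.993, 0.0]
wrist_force: [0.7, 0.7, 0.4]
finger_gap: 85.0
grasp_force: 0.0
```

Call:
servo_tool:
  targets:
    - {"claw": 85,"dx": -20,"dy": 28,"dz": 0,"ax": 0,"ay": 0,"az": 0}
    - {"claw": 85,"dx": -20,"dy": 28,"dz": 0,"ax": 0,"ay": 0,"az": 0}
    - {"claw": 85,"dx": -20,"dy": 28,"dz": 0,"ax": 0,"ay": 0,"az": 0}
    - {"claw": 85,"dx": -20,"dy": 28,"dz": 0,"ax": 0,"ay": 0,"az": 0}
    - {"claw": 85,"dx": -10,"dy": 15,"dz": 0,"ax": 0,"ay": 0,"az": 0}

```text
t: 38.25
tcp_pos: [453.0, 410.1, 199.9]
tool_rot: [-0.001, 0.112, 0.994, 0.001]
wrist_force: [0.0, -0.0, 0.5]
finger_gap: 85.0
grasp_force: 0.0
```

Call:
servo_tool:
  targets:
    - {"claw": 85,"dx": 0,"dy": 0,"dz": 0,"ax": 0,"ay": 0,"az": 0}
    - {"claw": 85,"dx": 0,"dy": 0,"dz": 0,"ax": 0,"ay": 0,"az": 0}
    - {"claw": 85,"dx": 0,"dy": 0,"dz": 0,"ax": 0,"ay": 0,"az": 0}
    - {"claw": 85,"dx": 0,"dy": 0,"dz": 0,"ax": 0,"ay": 0,"az": 0}
    - {"claw": 85,"dx": 0,"dy": 0,"dz": 0,"ax": 0,"ay": 0,"az": 0}

```text
t: 38.67
tcp_pos: [458.0, 404.4, 199.4]
tool_rot: [0.0, 0.116, 0.993, -0.0]
wrist_force: [-0.0, -0.0, -0.5]
finger_gap: 85.0
grasp_force: 0.0
```

Run:
```python
from h import *
s=ctrl.observe(); print(s['t'],s['tcp_pos'])
im,c=shot('top','top7.png')
cv2.imwrite('pics/c7.png',cv2.resize(im[100:300,120:450],None,fx=2.4,fy=2.4,interpolation=cv2.INTER_CUBIC))
shot('side','s7.png')
```

```text
38.6667 [457.9798455  404.37751727 199.37559421]
```

View pics/c7.png

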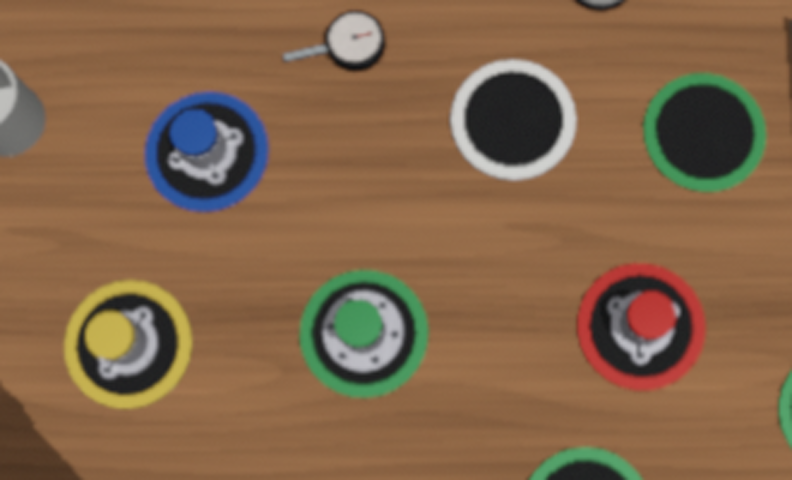

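View pics/s7.png

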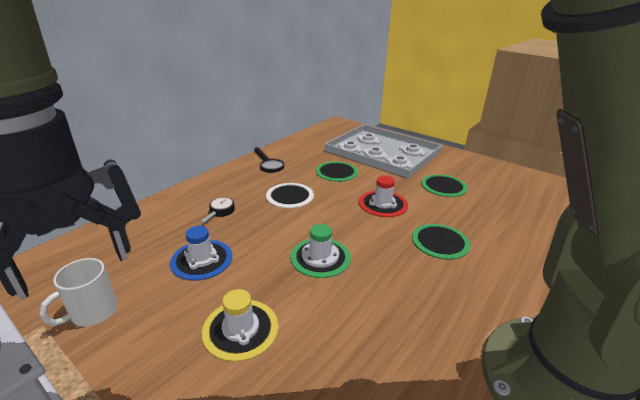

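Both pictures show all four housings upright and well centred on their matching rings: blue at (206,152), yellow at (128,342), green at (363,333) and red at (641,326) in the crop. The white ring is empty and the gauge has not moved.

```bash
python3 -c "
from bench import ctrl
print(ctrl.close_job())"
```

```text
the job is handed in; nothing more can be done
None
```

All four housings now stand upright and released on the stations matching their plugs, with the dial gauge untouched, and I handed the job in at about 39 s of the 136 s limit.

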